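# Rock the stuck detector battery out of its charger and hold it clear

## Robot

A 6-joint arm with a two-finger parallel gripper is mounted at the origin on the work surface. World frame = base frame: x ahead of the robot, y to its left, z up, the work surface at z = 0. Lengths are in mm, angles in rad, forces in N, time in s.
With the tool pointing down it reaches from about 275 to 750 mm from the base axis. Payload 10.2 kg.
Tool frame: the origin (TCP) lies between the finger pads; the fingertips stand 17 mm ahead of it and the grasp point (between the pads) lies 2 mm behind it; y points along the fingers, x is the direction in which the jaws open and shut, and the axes are right-handed (so a half turn about y gives the same grasp; the last joint's range is limited). The gripper opens to 85 mm and grips with 20 to 120 N. Pads are 22 mm wide; open, the fingers measure 114 mm over their backs; the gripper's body (76 mm by 85 mm) begins 54 mm behind the grasp point. The pads swing forward as they close: fully open they stand 13 mm farther back than shut.
Start: joints at [-1.462, 0.313, 1.498, -0, 1.331, -0.223], TCP at [171.004, -496.376, 210.894] pointing down, gripper open.
Joint ranges: [-2.94, 2.94], [-0.97, 2.17], [0.19, 2.56], [-1.23, 4.37], [0.02, 3.11], [-2.88, 2.88]. Speed limits (rad/s): [2.39, 2.39, 3.01, 3.14, 3.14, 3.14].

## Interface

Orientations are given as a unit quaternion [w, x, y, z].
In Python, from rig import ctrl gives the robot as it stands.
- The arm moves only by the tool jog_arm, never from a script. Its argument "targets" is a list of rows, each an object with "offset": the shift along the tool's x, y, z in m, a list of three; "yaw": the turn about the tool's y in rad. In form: [{"offset": [dx, dy, dz], "yaw": yaw}, ...]. A call has 1 to 12 rows; each row is the pose to reach, as a shift and turn from the pose measured when the call began, along the tool's axes at that moment; what a row does not reach only later rows make up. A row lasts 1/12 s, in which the tool goes at most 41.7 mm and 7.16 degrees, less where a joint would pass 70% of its speed; a pose out of reach is approached as far as the arm can. A call with a gripper value outside its range is refused whole. "fingers" is the finger opening in m, from 0 to 0.0854, set as the call begins (left out, the last holds). The fingers move at their own pace and stop on an object; "grip_force" is the grip in N (left out, the last holds). Time passes only in rows, so rows that repeat a pose let the fingers close. It gives the time, the measured TCP pose, the force and the opening at its end, in the units of the state.
- ctrl.sense(): the state, without advancing time (a new reading comes with each control period).
- ctrl.capture(name): name is "side" or "top" or "wrist"; returns a dict with "img" (384x512x3 uint8, red, green, blue), "intrinsics" (3x3 intrinsics, pixels), "k1" (the pictures are not rectified: a ray, as slopes to the right and down, at radius r is drawn at 1 + k1 r^2 times it, then the intrinsics apply), "T" (4x4, takes a point from camera to world coordinates); the wrist camera has in their place "mount" (4x4, takes a point from camera to tool coordinates, whose origin is the TCP and whose axes are the tool frame's). Camera axes: x right, y up, looking along -z (the intrinsics and any distortion apply to the point x, -y, -z); pixel columns grow to the right and rows downward; lengths in mm; the calibration is good to about 2 mm. A picture is of the moment at which its call begins: read the wrist's pose just before it. There is no depth.
- ctrl.finish_job(): hands the job in, once; it reports no verdict.
Trained networks look in the newest picture that a camera, given by its name, has taken for a name from the list of things; names that differ only in an ending like _2 or _b are one class to them, and where a whole thing is asked for, a point or a joint stands for the part that bears it (a point fixed in the world has none). Each returns a list of dicts, best first, with "score" (0 to 1); they miss things now and then, are a little off and sometimes report something else, mostly with a low value. They report only what shows in the picture. A call takes as long as a camera call. They do not tell look-alikes from the thing itself.
- ctrl.boxes_of(camera, target): "box" ([left, top, right, bottom] in pixels, round what is visible of it).
- ctrl.regions_of(camera, target): "region" (384x512 bool, what is visible of it) and "box" ([left, top, right, bottom] in pixels, round what is visible of it).
The state is a dict: "time_s": time; "joints": joint angles; "dq": joint speeds; "tau": joint torques, N m; "eef_pos": TCP position; "ee_rot": TCP orientation; "force": force on the tool from outside, world axes, zero at the start; "wrist_torque": the same for the moment, N m; "grip_width": opening from 0.0 (shut) to 1.0 (fully open).
Only numpy, scipy, OpenCV 4.12 (cv2) and the standard library are available. Lean on these libraries where they do the work, as an engineer would, in place of code of your own. Each camera call takes 0.05 s, during which the arm holds its last target.

## Task

The tall battery pack sits tight in the desktop charger: grip it near its top and rock it to and fro in its bay, along its wide side, until it has walked free. Do not drag it out by force: the charger stands loose on the desk and must stay down where it is, as must the short packs and everything else around. Finish holding the tall pack upright in the gripper, just clear above the charger with its foot two to three centimetres over the charger's top, so that I can look at its contacts; do not put it down or let go.

Things in the scene. Friction and masses are not known exactly. Their poses are not given: they have to be found in the camera images.
- charger: Light grey-beige desktop battery charger, 190 (x) x 240 (y) x 62 mm high, 1.6 kg, loose on the desk. Origin: centre of its underside; z up; x runs from its sloping front (-x, facing the robot) to its vented rear. Three bays in a row along y at x = 0, y = -64, 0, +64 mm: upright pockets 64 mm long (x), 26 mm wide (y), open at the top, floor 20 mm above the underside.
- charger_top (a point): Centre of the charger's top face, 62 mm above its underside, level with the mouths of the bays; axes as the charger's. A pull of about 30 N would be needed to draw a pack straight out, more than the loose charger weighs: it would lift or tip first.
- nubs_front (a point): Where the front end wall's spring nub touches the pack in the middle bay: x = -27, y = 0, z = 42 mm on the charger; the other bays' nubs lie 64 mm either side along y. A nub in each of a bay's two end walls presses on the pack's narrow side with 25 N and holds it by friction, about 15 N. The pack is free once its foot has risen past the nubs (22 mm).
- nubs_rear (a point): The same for the rear end wall's nubs: x = +27, z = 42 mm on the charger. Leaning a pack 8 degrees towards one end wall (there is room for about 12) pivots it on that end's nub and slides its other narrow side up by some 7 mm; leaning it back the other way about the other nub raises the first side, and so it walks out in three or four swings.
- tall_pack_center (a point): Centre (half-way up) of the tall battery pack to be freed: dark grey plastic block 54 mm wide (its x, along the charger's x) x 22 mm thick (its y) x 128 mm high (its z), about 0.36 kg, standing on the floor of one of the three bays, top 148 mm above the desk. Grip it across the 22 mm thickness at the ribbed top end.
- tall_pack_foot (a point): Centre of the tall pack's lower end, 64 mm below its centre, same axes; 20 mm above the desk at the start.
- short_pack_a_center (a point): Centre of a short battery pack, 54 x 22 x 85 mm high, same axes, in another bay (top 105 mm above the desk). It stays there.
- short_pack_b_center (a point): Centre of the other short battery pack, 54 x 22 x 85 mm high, in the remaining bay. It stays there.
- spare_pack: Bystander: a short battery pack lying flat on the desk, 54 x 85 x 22 mm high; origin at the centre of its underside.
- mouse: Bystander: black computer mouse, 110 x 60 x 36 mm; origin at the centre of its underside.
- mug: Bystander: white mug, 80 mm across, 92 mm high, handle at its +y; origin at the centre of its underside.
- label_roll: Bystander: roll of blank labels lying flat, 84 mm across, 30 mm high; origin at the centre of its underside.
- dosimeter: Bystander: personal dosimeter badge lying flat, 62 x 40 x 12 mm; origin at the centre of its underside.
Not all that is in view belongs to the job. What is shaped like the part that bears short_pack_a_center but orange is not meant. What is shaped like the part that bears tall_pack_center but red is not meant.

How it is judged:
By the outcome, as a careful person would: the job done as asked, in the order asked, and still so for the second after the job is handed in, while the arm keeps its last pose, push and grip.
It also fails if it takes over 45 s, if anything falls off the work surface, if the arm or the gripper's body presses on something with over 40 N, if the wrist force passes 120 N, or if a joint passes its speed limit or range.

## Working session

There is one attempt and no reset: what is moved stays moved. The work goes in short steps, Python scripts to look and compute and a tool call to move; the robot and the scene stay as the last step left them, time stands still between calls to the robot, and variables do not carry over. Pictures are saved under pics/ and viewed, and the job is handed in when it is done.

Besides the shell and the picture viewer there is one more tool, called after ">>>" in YAML: its name, and indented under it one key for each argument. jog_arm: Moves the arm, as the interface text tells. Its arguments: {"type":"object","properties":{"targets":{"type":"array"},"fingers":{"type":"number"},"grip_force":{"type":"number"}},"required":["targets"]}

```bash
ls; mkdir -p pics
cat > h.py <<'E'
import numpy as np, cv2
from rig import ctrl
def cap(n,fn=None):
    s=ctrl.sense(); c=ctrl.capture(n)
    if fn: cv2.imwrite('pics/'+fn, c['img'][:,:,::-1])
    return s,c
E
python3 - <<'E'
from h import *
s=ctrl.sense(); print(s)
for n in ['side','top','wrist']:
    s,c=cap(n,n+'0.png'); print(n,{k:np.round(v,4).tolist() if k!='img' else 0 for k,v in c.items()})
    for t in ['charger','tall_pack_center','short_pack_a_center']:
        print(t,[(np.round(d['box']).tolist(),round(d['score'],2)) for d in ctrl.boxes_of(n,t)])
E
```

```text
pics
{'time_s': 0.0, 'joints': array([-1.46240902e+00,  3.13464786e-01,  1.49843549e+00,  3.75106583e-05,
        1.33101953e+00, -2.23380765e-01]), 'dq': array([ 0.00038477, -0.00158971,  0.00056924,  0.00140212,  0.00239728,
       -0.00034626]), 'tau': array([-8.10540787e-04, -4.12263179e+01, -2.59742832e+01, -2.10632629e-04,
        4.15268514e-03,  3.15317031e-06]), 'eef_pos': array([ 170.97664917, -496.0774497 ,  210.32813466]), 'ee_rot': array([ 0.57605545, -0.5753377 ,  0.41087927, -0.41027416]), 'force': array([ 0.25278226, -0.55660068, -0.59885154]), 'wrist_torque': array([ 0.01847843, -0.01170534, -0.04317464]), 'grip_width': 1.0014575688101535}
side {'img': 0, 'intrinsics': [[484.9656, 0.0, 255.4697], [0.0, 484.9656, 184.7893], [0.0, 0.0, 1.0]], 'k1': -0.058, 'T': [[0.9416, 0.2047, -0.2673, 125.5726], [-0.3365, 0.5497, -0.7646, -1078.5579], [-0.0096, 0.8099, 0.5865, 893.5334], [0.0, 0.0, 0.0, 1.0]]}
charger [([224.0, 186.0, 324.0, 274.0], 0.89)]
tall_pack_center [([325.0, 184.0, 346.0, 231.0], 0.95), ([265.0, 188.0, 288.0, 226.0], 0.75), ([345.0, 260.0, 379.0, 295.0], 0.4
[... 274 characters left out ...]
771, -0.2125, 229.2304], [-0.9999, -0.0117, 0.003, -8.7934], [0.0004, 0.2125, 0.9772, 1362.9448], [0.0, 0.0, 0.0, 1.0]]}
charger [([253.0, 166.0, 336.0, 232.0], 0.75)]
tall_pack_center [([293.0, 132.0, 311.0, 155.0], 0.81)]
short_pack_a_center [([370.0, 228.0, 391.0, 246.0], 0.65), ([340.0, 243.0, 357.0, 256.0], 0.62), ([309.0, 181.0, 324.0, 203.0], 0.55)]
wrist {'img': 0, 'intrinsics': [[264.6893, 0.0, 252.3851], [0.0, 264.6893, 190.2935], [0.0, 0.0, 1.0]], 'k1': -0.026, 'mount': [[1.0, -0.0003, -0.0008, -0.4608], [-0.0006, 0.3182, -0.948, -162.723], [0.0006, 0.948, 0.3182, 82.213], [0.0, 0.0, 0.0, 1.0]]}
charger []
tall_pack_center []
short_pack_a_center [([121.0, 2.0, 143.0, 10.0], 0.62)]
```

View pics/side0.png

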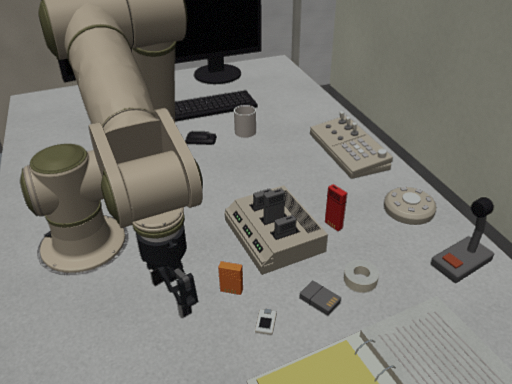

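View pics/top0.png

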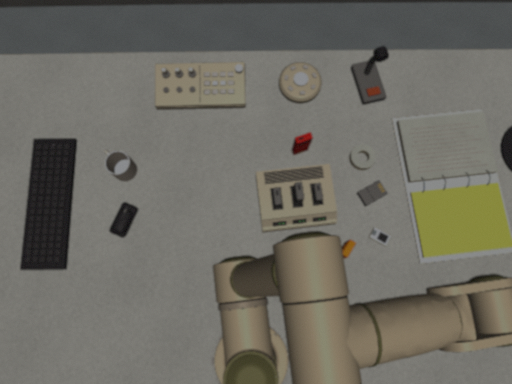

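Run:
```python
import cv2
a=cv2.imread('pics/side0.png')[165:310,190:390]; cv2.imwrite('pics/side0c.png',cv2.resize(a,None,fx=4,fy=4,interpolation=cv2.INTER_CUBIC))
a=cv2.imread('pics/top0.png')[120:270,240:400]; cv2.imwrite('pics/top0c.png',cv2.resize(a,None,fx=4,fy=4,interpolation=cv2.INTER_CUBIC)[:600])
from scipy.spatial.transform import Rotation as R
print(R.from_quat([-0.5753377,0.41087927,-0.41027416,0.57605545]).as_matrix().round(3))
```

```text
[[ 0.326 -0.     0.945]
 [-0.945  0.001  0.326]
 [-0.001 -1.     0.   ]]
```

View pics/side0c.png

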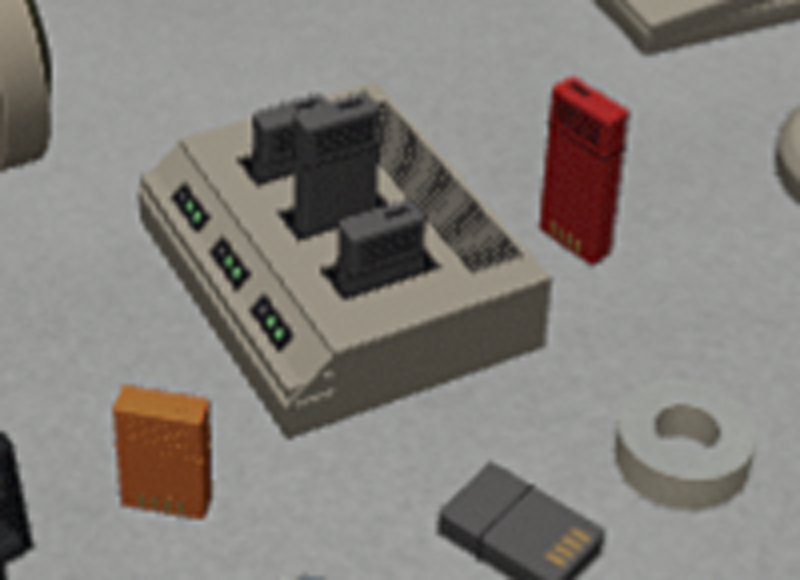

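View pics/top0c.png

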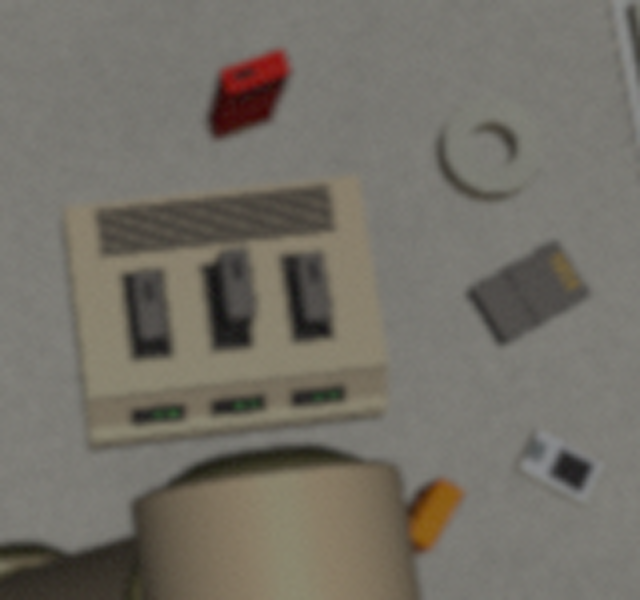

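```bash
cat >> h.py <<'E'
from scipy.optimize import least_squares
from scipy.spatial.transform import Rotation as R
def camT(c,s=None):
    if 'T' in c: return np.array(c['T'])
    q=s['ee_rot']; T=np.eye(4); T[:3,:3]=R.from_quat([q[1],q[2],q[3],q[0]]).as_matrix(); T[:3,3]=s['eef_pos']
    return T@np.array(c['mount'])
def proj(P,c,T):
    P=np.atleast_2d(P); p=(P-T[:3,3])@T[:3,:3]
    u=np.c_[p[:,0]/-p[:,2],-p[:,1]/-p[:,2]]; r2=(u**2).sum(1,keepdims=True); u=u*(1+c['k1']*r2)
    K=np.array(c['intrinsics']); return u@K[:2,:2].T+K[:2,2]
def c2w(P,x): 
    a=x[2]; P=np.atleast_2d(P).astype(float); return np.c_[P[:,0]*np.cos(a)-P[:,1]*np.sin(a)+x[0],P[:,0]*np.sin(a)+P[:,1]*np.cos(a)+x[1],P[:,2]]
E
python3 - <<'E'
from h import *
cs={n:cap(n)[1] for n in ['side','top']}
side=[((95,-120,62),(327.75,235)),((95,-120,0),(326.7,251.2)),((-95,-120,0),(262.5,274.25))]
top=[((95,120,62),(256.25,171.25)),((95,-120,62),(330,164.5)),((-95,-120,0),(336.25,223)),((-95,120,0),(262.5,231.2))]
def res(x):
    return np.concatenate([(proj(c2w([p for p,_ in L],x),cs[n],np.array(cs[n]['T']))-[q for _,q in L]).ravel() for n,L in (('side',side),('top',top))])
r=least_squares(res,[450,-60,0.09]); print(r.x,res(r.x).round(1))
x=r.x
def box(cx,cy,w,d,z0,z1):
    return [(cx+sx*w/2,cy+sy*d/2,z) for z in (z0,z1) for sx,sy in ((-1,-1),(1,-1),(1,1),(-1,1))]
for n in cs:
    im=cv2.resize(cs[n]['img'][:,:,::-1],None,fx=4,fy=4,interpolation=cv2.INTER_CUBIC)
    for b,col in ((box(0,0,190,240,0,62),(0,255,0)),(box(0,0,54,22,62,148),(0,255,255)),(box(0,64,54,22,62,105),(255,0,255)),(box(0,-64,54,22,62,105),(255,0,255))):
        q=(proj(c2w(b,x),cs[n],np.array(cs[n]['T']))+.5)*4-.5
        for k in range(4):
            for i,j in ((k,(k+1)%4),(4+k,4+(k+1)%4),(k,4+k)): cv2.line(im,tuple(np.int32(q[i])),tuple(np.int32(q[j])),col,1)
    u,v=(200,170) if n=='side' else (235,140)
    cv2.imwrite(f'pics/fit_{n}.png',im[v*4:v*4+520,u*4:u*4+600])
E
```

```text
[ 5.00333772e+02 -1.52922688e+02  1.00680390e-01] [ 0.6 -0.8 -0.3  0.6 -0.8  0.8  0.  -0.3  0.1 -1.6 -0.8  0.6  0.3  0.6]
```

View pics/fit_side.png

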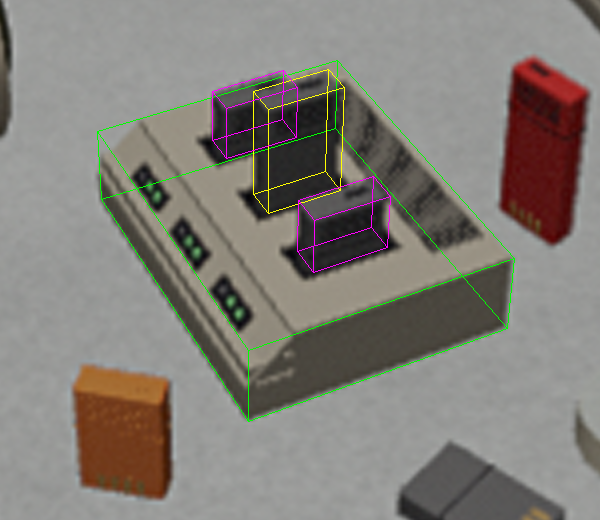

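View pics/fit_top.png

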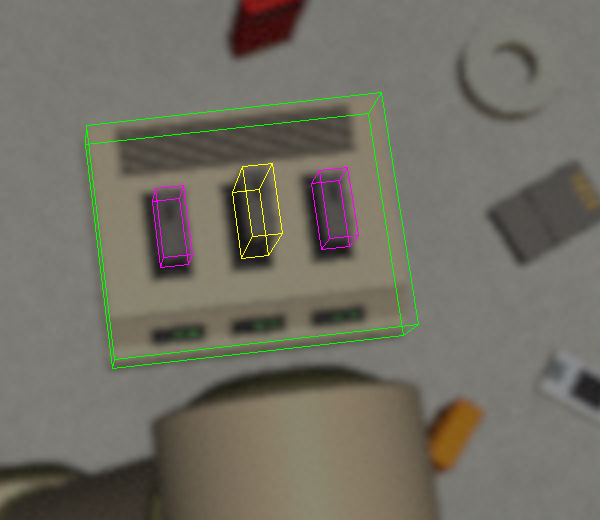

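>>> jog_arm:
  targets:
    - {"offset": [-0.01, 0, 0.02], "yaw": 0.02}
    - {"offset": [-0.027, 0, 0.053], "yaw": 0.04}
    - {"offset": [-0.045, 0, 0.088], "yaw": 0.06}
    - {"offset": [-0.063, 0, 0.123], "yaw": 0.08}
    - {"offset": [-0.081, 0, 0.158], "yaw": 0.1}
    - {"offset": [-0.099, 0, 0.193], "yaw": 0.12}
    - {"offset": [-0.117, 0, 0.228], "yaw": 0.14}
    - {"offset": [-0.135, 0, 0.263], "yaw": 0.16}
    - {"offset": [-0.153, 0, 0.298], "yaw": 0.18}
    - {"offset": [-0.171, 0, 0.333], "yaw": 0.2}
    - {"offset": [-0.189, 0, 0.368], "yaw": 0.22}
    - {"offset": [-0.206, 0, 0.402], "yaw": 0.231}
  fingers: 0.045
  grip_force: 40

```text
time_s: 1.7
eef_pos: [485.1, -168.8, 211.1]
ee_rot: [0.524, -0.524, 0.474, -0.475]
force: [0.8, -0.8, 0.6]
grip_width: 0.528
```

Run:
```python
from h import *
s,c=cap('wrist','w1.png'); print(s['eef_pos'],s['ee_rot'],s['force'],s['joints'],s['grip_width'])
print([(np.round(d['box']).tolist(),round(d['score'],2)) for d in ctrl.boxes_of('wrist','tall_pack_center')])
```

```text
[ 485.12998144 -168.78599935  211.0783204 ] [ 0.52440325 -0.52434497  0.47423654 -0.47451375] [ 0.83138239 -0.78835682  0.5869834 ] [-5.63225422e-01  2.87488790e-01  1.53138573e+00  1.44923378e-05
  1.32231778e+00  9.07527702e-01] 0.5283386885125901
[([247.0, 0.0, 302.0, 26.0], 0.88), ([220.0, 135.0, 249.0, 208.0], 0.66)]
```

View pics/w1.png

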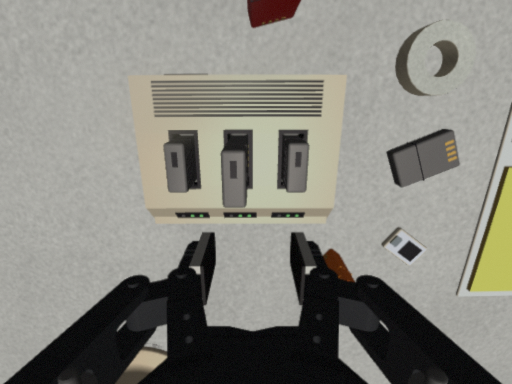

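Run:
```python
from h import *
s=ctrl.sense(); c=ctrl.capture('wrist'); T=camT(c,s)
im=cv2.resize(c['img'][:,:,::-1],None,fx=5,fy=5,interpolation=cv2.INTER_CUBIC)
cv2.imwrite('pics/w1c.png',im[620:1080+130,740:1540])
x=[500.3,-152.9,0.1007]
for P in [(27,11,148),(27,-11,148),(-27,-11,148),(-27,11,148),(32,13,62),(32,-13,62),(95,120,62),(95,-120,62)]:
    q=proj(c2w(P,x),c,T)[0]; print(P,q.round(1),((q+.5)*5-.5-[740,620]).round())
```

```text
(27, 11, 148) [225.5 150.5] [389. 135.]
(27, -11, 148) [251.2 150.6] [518. 135.]
(-27, -11, 148) [250.9 209. ] [517. 427.]
(-27, 11, 148) [227.  208.9] [397. 427.]
(32, 13, 62) [230.8 133.3] [416.  48.]
(32, -13, 62) [253.3 133.4] [528.  49.]
(95, 120, 62) [132.   74.6] [ -78. -245.]
(95, -120, 62) [351.6  75.8] [1020. -239.]
```

View pics/w1c.png

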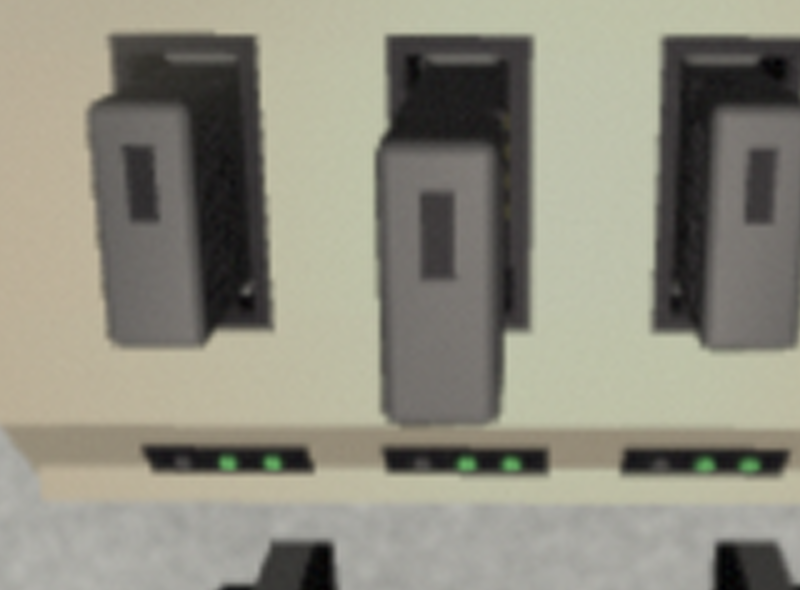

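>>> jog_arm:
  targets:
    - {"offset": [-0.008, 0, 0.008], "yaw": 0}
    - {"offset": [-0.017, 0, 0.0167], "yaw": 0}
    - {"offset": [-0.017, 0.015, 0.0167], "yaw": 0}
    - {"offset": [-0.017, 0.03, 0.0167], "yaw": 0}
    - {"offset": [-0.017, 0.036, 0.0167], "yaw": 0}
    - {"offset": [-0.017, 0.036, 0.0167], "yaw": 0}

```text
time_s: 2.35
eef_pos: [499.1, -150.3, 173.5]
ee_rot: [-0.525, 0.526, -0.474, 0.472]
force: [0.0, -0.1, -0.8]
grip_width: 0.528
```

Run:
```python
from h import *
s,c=cap('wrist','w2.png'); T=camT(c,s); print(s['eef_pos'],s['force'],s['grip_width'])
im=cv2.resize(c['img'][:,:,::-1],None,fx=4,fy=4,interpolation=cv2.INTER_CUBIC)
cv2.imwrite('pics/w2c.png',im[480:1060,620:1420])
# grasp point and pad plane at TCP
q=R.from_quat(np.roll(s['ee_rot'],-1)).as_matrix()
print(q.round(4))
x=[500.0,-150.3,0.1007]
for P in [(27,11,148),(27,-11,148),(-27,-11,148),(-27,11,148),(32,13,62),(32,-13,62)]:
    p=proj(c2w(P,x),c,T)[0]; print(P,p.round(1),((p+.5)*4-.5-[620,480]).round())
```

```text
[ 499.06450409 -150.31674031  173.54155034] [ 0.04840493 -0.13946643 -0.83087087] 0.5283532158619998
[[ 0.1038 -0.0025  0.9946]
 [-0.9946  0.0014  0.1038]
 [-0.0017 -1.     -0.0023]]
(27, 11, 148) [238.3 178.6] [335. 236.]
(27, -11, 148) [268.  178.8] [454. 237.]
(-27, -11, 148) [266.5 243.2] [447. 494.]
(-27, 11, 148) [239.2 243.1] [338. 494.]
(32, 13, 62) [240.6 151. ] [344. 126.]
(32, -13, 62) [265.5 151.1] [444. 126.]
```

View pics/w2c.png

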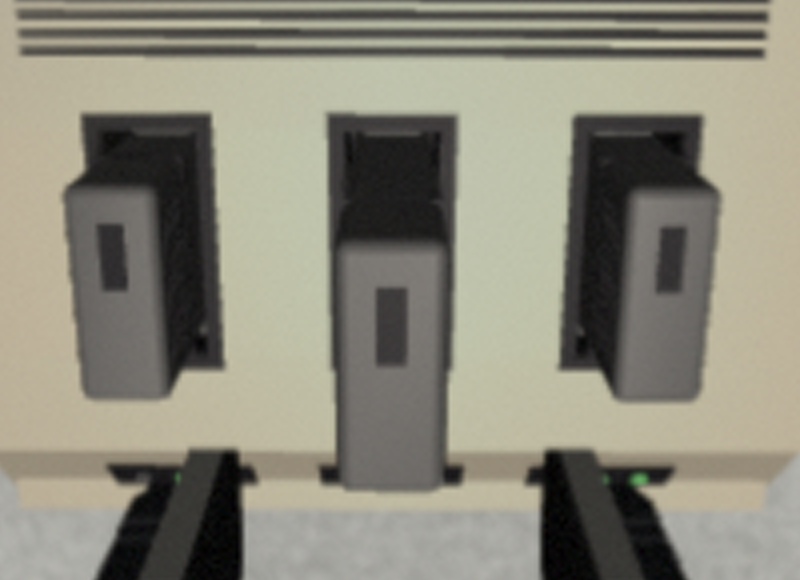

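>>> jog_arm:
  targets:
    - {"offset": [0, 0.015, 0.001], "yaw": 0}
    - {"offset": [0, 0.03, 0.001], "yaw": 0}
    - {"offset": [0, 0.0415, 0.001], "yaw": 0}
    - {"offset": [0, 0.0415, 0.001], "yaw": 0}

```text
time_s: 2.73
eef_pos: [499.9, -150.4, 132.1]
ee_rot: [-0.525, 0.525, -0.475, 0.472]
force: [-0.0, -0.0, -0.6]
grip_width: 0.526
```

>>> jog_arm:
  targets:
    - {"offset": [0, 0, 0], "yaw": 0}
    - {"offset": [0, 0, 0], "yaw": 0}
    - {"offset": [0, 0, 0], "yaw": 0}
    - {"offset": [0, 0, 0], "yaw": 0}
    - {"offset": [0, 0, 0], "yaw": 0}
    - {"offset": [0, 0, 0], "yaw": 0}
  fingers: 0.0
  grip_force: 30

```text
time_s: 3.23
eef_pos: [500.0, -150.5, 132.4]
ee_rot: [-0.525, 0.525, -0.474, 0.472]
force: [0.1, 0.2, -0.1]
grip_width: 0.003
```

Run:
```python
from h import *
s,c=cap('wrist','w3.png'); print(s)
s,c=cap('side','s3.png')
im=cv2.resize(c['img'][:,:,::-1],None,fx=4,fy=4,interpolation=cv2.INTER_CUBIC)
cv2.imwrite('pics/s3c.png',im[520:1120,760:1500])
import math
# swing plan charger frame (x,z) of grip G; rotations about nubs
def rot(p,c,a): # a>0 leans to +x
    d=np.array(p)-c; return np.array(c)+[d[0]*math.cos(a)+d[1]*math.sin(a),-d[0]*math.sin(a)+d[1]*math.cos(a)]
G=np.array([0,134.]);F=np.array([0,20.]);th=0
seq=[8,-8,8,0]
for tgt in seq:
    st=4 if tgt>th else -4
    piv=(27,42) if st>0 else (-27,42)
    while th!=tgt:
        G=rot(G,piv,math.radians(st));F=rot(F,piv,math.radians(st)); th+=st
        print(th,G.round(1),F.round(1))
```

```text
{'time_s': 3.2333, 'joints': array([-5.16937322e-01,  3.83417348e-01,  1.61467215e+00,  6.16040179e-06,
        1.14632695e+00,  9.50384168e-01]), 'dq': array([ 0.00188937,  0.00441346,  0.00268035, -0.00026941, -0.00104513,
       -0.00027315]), 'tau': array([-1.27155139e-02, -4.24152124e+01, -2.38820904e+01, -3.75569180e-04,
        1.12989653e-02, -2.80848957e-05]), 'eef_pos': array([ 499.97933023, -150.45745643,  132.41222904]), 'ee_rot': array([-0.52497426,  0.52539974, -0.47444942,  0.47249855]), 'force': array([ 0.07541115,  0.2239292 , -0.07286249]), 'wrist_torque': array([-0.03266799, -0.03515744,  0.03499973]), 'grip_width': 0.002973276947656831}
4 [  6.5 135.7] [-1.5 21.9]
8 [ 13.1 136.9] [-2.8 24. ]
4 [  6.4 139.4] [-1.6 25.7]
0 [ -0.5 141.5] [-0.5 27.5]
-4 [ -7.5 143.1] [ 0.4 29.4]
-8 [-14.6 144.2] [ 1.2 31.3]
-4 [ -7.4 146.9] [ 0.6 33.2]
0 [  0. 149.] [-0. 35.]
4 [  7.5 150.7] [-0.4 36.9]
8 [ 15.2 151.7] [-0.7 38.9]
4 [  7.4 154.4] [-0.6 40.7]
0 [ -0.5 156.5] [-0.5 42.5]
```

View pics/w3.png

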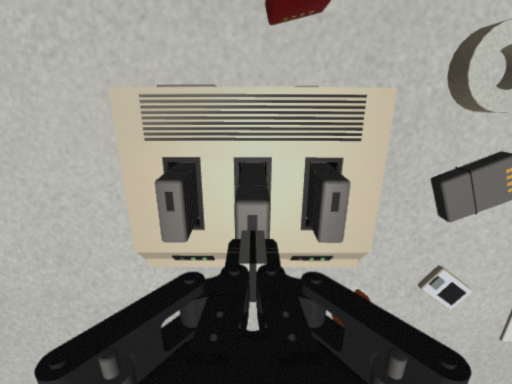

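View pics/s3c.png

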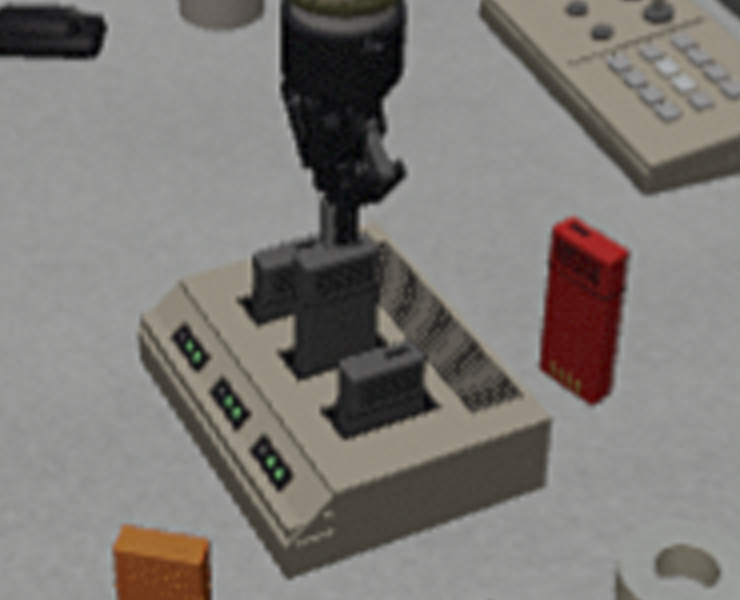

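Run:
```python
from h import *
s=ctrl.sense(); c=ctrl.capture('wrist'); M=np.array(c['mount']); 
for t in [(0,17,0),(0,17,11),(0,17,-11),(0,-2,11),(0,-2,0),(0,-20,0)]: print(t,proj(t,c,M).round(1))
T=camT(c,s); x=[500.0,-150.3,0.1007]
for P in [(27,11,148),(27,-11,148),(-27,-11,148),(-27,11,148),(0,0,148)]: print(P,proj(c2w(P,x),c,T)[0].round(1))
im=cv2.resize(c['img'][:,:,::-1],None,fx=6,fy=6,interpolation=cv2.INTER_CUBIC)
cv2.imwrite('pics/w3c.png',im[900:1500,1110:1910])
c=ctrl.capture('side');T=np.array(c['T'])
for P in [(27,11,148),(27,-11,148),(-27,-11,148),(-27,11,148)]: print(P,proj(c2w(P,x),c,T)[0].round(1))
for z in (115,132,150): print(z,proj((s['eef_pos'][0],s['eef_pos'][1],z),c,T))
```

```text
(0, 17, 0) [[252.9 218.1]]
(0, 17, 11) [[252.9 204.3]]
(0, 17, -11) [[252.8 231.4]]
(0, -2, 11) [[252.9 214.9]]
(0, -2, 0) [[252.9 229.9]]
(0, -20, 0) [[253.  243.4]]
(27, 11, 148) [234.4 199.5]
(27, -11, 148) [271.5 199.6]
(-27, -11, 148) [269.3 276.2]
(-27, 11, 148) [235.9 276.1]
(0, 0, 148) [252.8 239.9]
(27, 11, 148) [281.2 186.4]
(27, -11, 148) [285.2 190.9]
(-27, -11, 148) [266.4 196.5]
(-27, 11, 148) [262.6 191.9]
115 [[273.6982728  201.54741706]]
132 [[273.78073439 196.3666755 ]]
150 [[273.86921915 190.79030367]]
```

View pics/w3c.png

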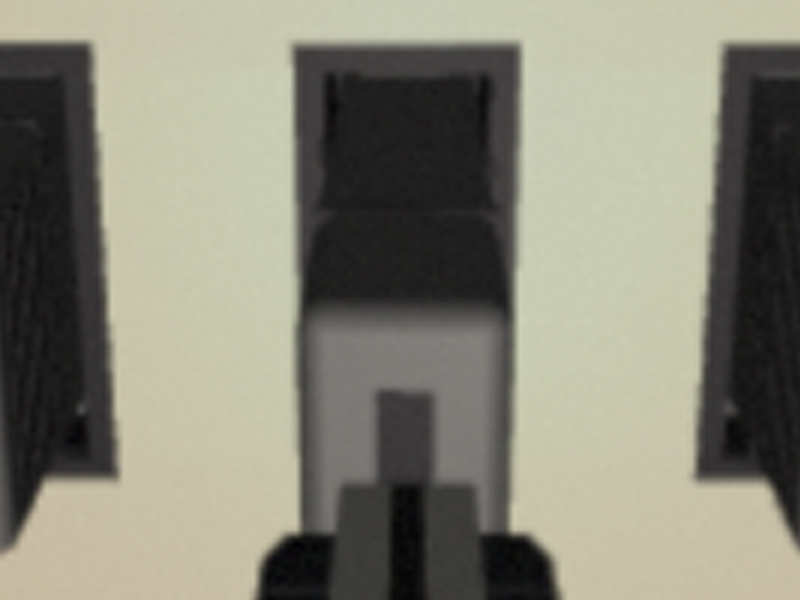

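>>> jog_arm:
  targets:
    - {"offset": [0, 0, 0], "yaw": 0}
    - {"offset": [0, 0, 0], "yaw": 0}
    - {"offset": [0, 0, 0], "yaw": 0}
    - {"offset": [0, 0, 0], "yaw": 0}
  fingers: 0.045

```text
time_s: 3.77
eef_pos: [499.9, -150.4, 132.1]
ee_rot: [-0.525, 0.525, -0.475, 0.472]
force: [-0.1, 0.1, 0.5]
grip_width: 0.525
```

Run:
```python
from h import *
s,c=cap('wrist','w4.png'); print(s['eef_pos'],s['grip_width'],s['force'])
im=cv2.resize(c['img'][:,:,::-1],None,fx=4,fy=4,interpolation=cv2.INTER_CUBIC)
im2=cv2.resize(ctrl.capture('side')['img'][:,:,::-1],None,fx=4,fy=4,interpolation=cv2.INTER_CUBIC)
cv2.imwrite('pics/w4c.png',np.hstack([im[700:1200,760:1260],im2[600:1100,950:1250]]))
```

```text
[ 499.85689715 -150.4081336   132.12647907] 0.5248666386207778 [-0.10997759  0.05361963  0.47742063]
```

View pics/w4c.png

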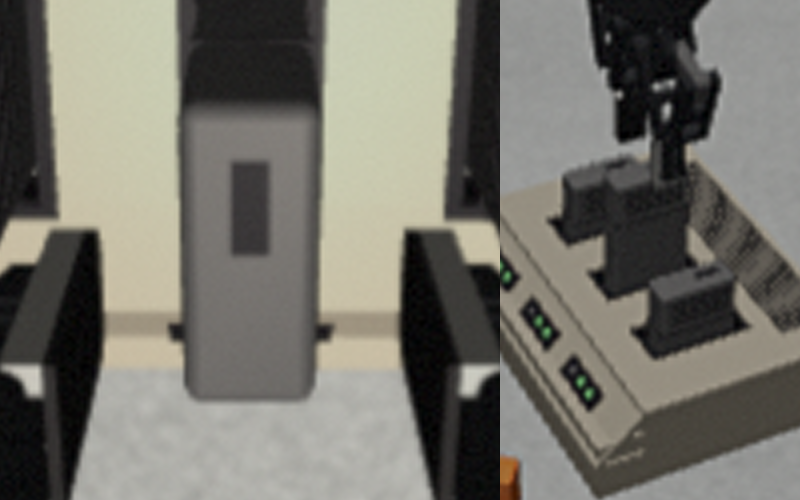

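>>> jog_arm:
  targets:
    - {"offset": [0, 0.008, 0], "yaw": 0}
    - {"offset": [0, 0.016, 0], "yaw": 0}
    - {"offset": [0, 0.024, 0], "yaw": 0}
    - {"offset": [0, 0.032, 0], "yaw": 0}
    - {"offset": [0, 0.034, 0], "yaw": 0}
    - {"offset": [0, 0.034, 0], "yaw": 0}

```text
time_s: 4.37
eef_pos: [499.4, -150.1, 97.2]
ee_rot: [-0.525, 0.526, -0.475, 0.472]
force: [0.3, -0.1, -0.0]
grip_width: 0.529
```

Run:
```python
from h import *
s,c=cap('wrist','w5.png'); print(s['eef_pos'],s['grip_width'],s['force'])
im=cv2.resize(c['img'][:,:,::-1],None,fx=3,fy=3,interpolation=cv2.INTER_CUBIC)
im2=cv2.resize(ctrl.capture('side')['img'][:,:,::-1],None,fx=4,fy=4,interpolation=cv2.INTER_CUBIC)
cv2.imwrite('pics/w5c.png',np.hstack([im[500:1000,510:1010],im2[600:1100,950:1250]]))
```

```text
[ 499.3569626  -150.12774368   97.16647524] 0.5290405265830762 [ 0.25141582 -0.13330198 -0.04088766]
```

View pics/w5c.png

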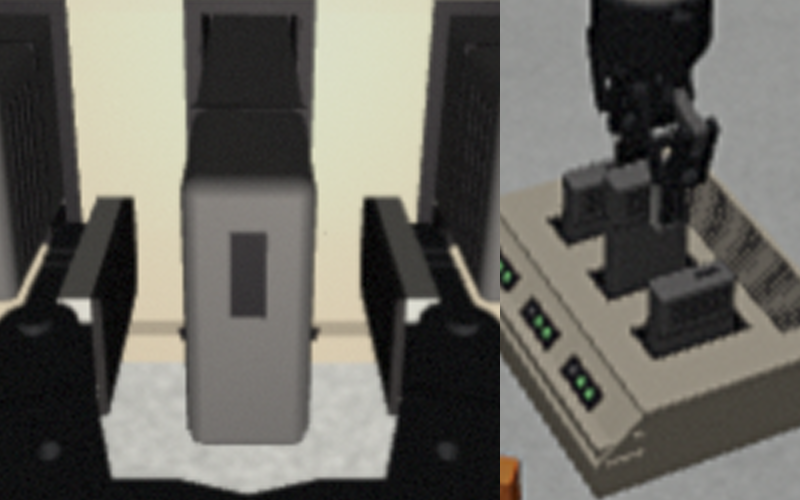

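>>> jog_arm:
  targets:
    - {"offset": [0, 0, 0.001], "yaw": 0}
    - {"offset": [0, 0, 0.001], "yaw": 0}
    - {"offset": [0, 0, 0.001], "yaw": 0}
    - {"offset": [0, 0, 0.001], "yaw": 0}
    - {"offset": [0, 0, 0.001], "yaw": 0}
  fingers: 0.0
  grip_force: 35

```text
time_s: 4.88
eef_pos: [501.2, -150.3, 98.7]
ee_rot: [-0.525, 0.525, -0.474, 0.473]
force: [0.5, 1.1, 4.8]
grip_width: 0.252
```

Run:
```python
from h import *
s,c=cap('wrist','w6.png'); print(s['eef_pos'],s['grip_width']*85.4,s['force'],s['wrist_torque'])
im=cv2.resize(c['img'][:,:,::-1],None,fx=3,fy=3,interpolation=cv2.INTER_CUBIC)
im2=cv2.resize(ctrl.capture('side')['img'][:,:,::-1],None,fx=4,fy=4,interpolation=cv2.INTER_CUBIC)
cv2.imwrite('pics/w6c.png',np.hstack([im[500:1000,510:1010],im2[600:1100,950:1250]]))
```

```text
[ 501.23019506 -150.3296107    98.72322423] 21.49261915812697 [0.46251833 1.14239612 4.7804653 ] [ 0.30097096 -0.04443587 -0.08372771]
```

View pics/w6c.png

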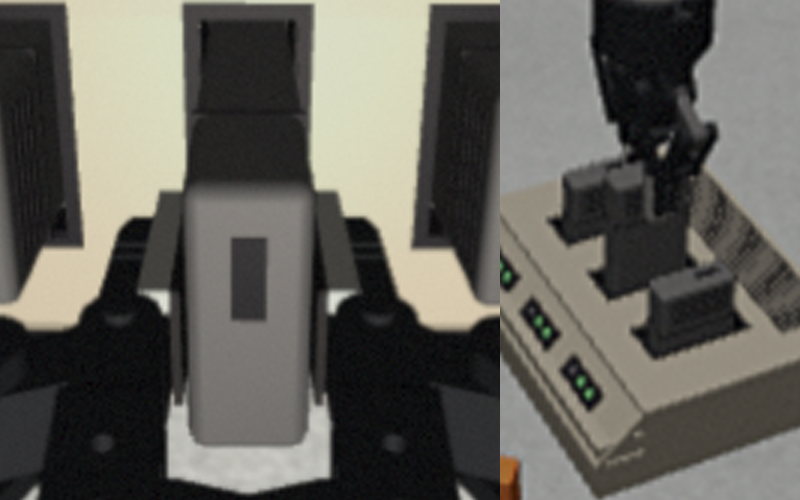

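>>> jog_arm:
  targets:
    - {"offset": [0, -0.0005, 0.0015], "yaw": 0}
    - {"offset": [0, -0.0009, 0.003], "yaw": 0}
    - {"offset": [0, -0.0013, 0.0045], "yaw": 0}
    - {"offset": [0, -0.0017, 0.006], "yaw": 0}

```text
time_s: 5.32
eef_pos: [505.0, -149.6, 99.3]
ee_rot: [-0.524, 0.527, -0.476, 0.471]
force: [-10.1, -2.1, 0.0]
grip_width: 0.254
```

```bash
cat >> h.py <<'E'
def look(k):
    s,c=cap('wrist'); print(s['time_s'],s['eef_pos'].round(1),round(s['grip_width']*85.4,2),s['force'].round(1),s['wrist_torque'].round(2))
    x=[500.0,-150.3,0.1007]; d=s['eef_pos']-[501.2,-150.3,98.7]; print('dx_c %.1f dy_c %.1f dz %.1f'%(d[0]*np.cos(.1007)+d[1]*np.sin(.1007),-d[0]*np.sin(.1007)+d[1]*np.cos(.1007),d[2]))
    im=cv2.resize(c['img'][:,:,::-1],None,fx=2,fy=2,interpolation=cv2.INTER_CUBIC)
    s2=ctrl.capture('side'); im2=cv2.resize(s2['img'][:,:,::-1],None,fx=5,fy=5,interpolation=cv2.INTER_CUBIC)
    cv2.imwrite(f'pics/{k}.png',np.hstack([im[150:720,330:680],im2[780:1350,1140:1590]]))
    np.save(f'{k}_side.npy',s2['img']); np.save(f'{k}_wrist.npy',c['img'])
E
python3 -c "
from h import *
look('l1')"
```

```text
5.3167 [ 505.  -149.6   99.3] 21.69 [-10.1  -2.1   0. ] [-0.52  1.93 -0.02]
dx_c 3.8 dy_c 0.3 dz 0.6
```

View pics/l1.png

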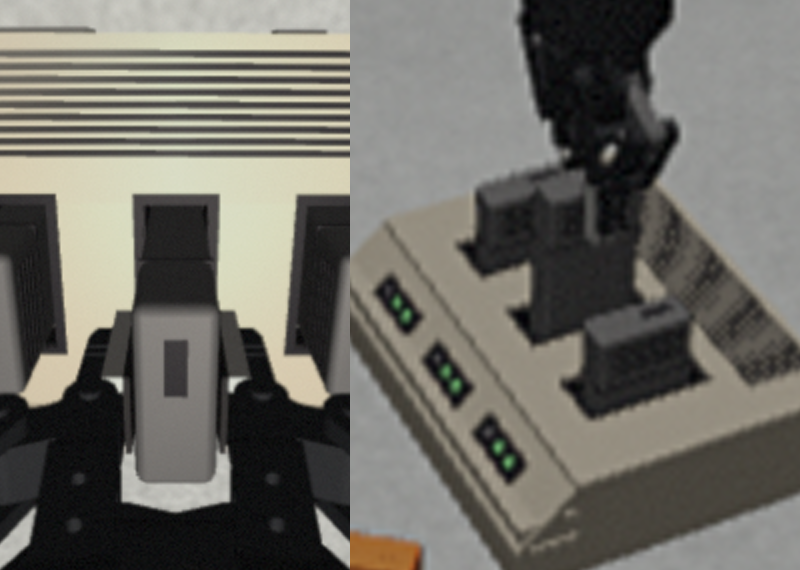

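```bash
cat >> h.py <<'E'
def shift(k):
    a=cv2.cvtColor(cv2.imread('pics/s3.png'),cv2.COLOR_BGR2GRAY).astype(np.float32)
    b=cv2.cvtColor(np.load(f'{k}_side.npy'),cv2.COLOR_RGB2GRAY).astype(np.float32)
    for nm,(u0,u1,v0,v1) in dict(front=(222,272,204,276),rear_r=(296,334,210,275),shortR=(268,300,212,242)).items():
        W=np.eye(2,3,dtype=np.float32)
        try: cc,W=cv2.findTransformECC(a[v0:v1,u0:u1],b[v0:v1,u0:u1],W,cv2.MOTION_TRANSLATION,(3,100,1e-5),None,5); print(nm,'shift px',W[:,2].round(2),'cc',round(cc,3))
        except Exception as e: print(nm,e)
E
python3 -c "
from h import *
shift('l1')"
```

```text
front shift px [0.03 0.02] cc 0.998
rear_r shift px [-0.    0.01] cc 1.0
shortR shift px [ 0.02 -0.  ] cc 1.0
```

>>> jog_arm:
  targets:
    - {"offset": [0, -0.002, 0.003], "yaw": 0}
    - {"offset": [0, -0.0025, 0.0045], "yaw": 0}
    - {"offset": [0, -0.003, 0.006], "yaw": 0}

```text
time_s: 5.67
eef_pos: [508.4, -148.7, 99.7]
ee_rot: [-0.523, 0.528, -0.479, 0.468]
force: [-6.0, -2.4, -14.6]
grip_width: 0.248
```

```bash
python3 -c "
from h import *
look('l2');shift('l2')"
```

```text
5.6667 [ 508.4 -148.7   99.7] 21.22 [ -6.   -2.4 -14.6] [-0.46  1.2   0.04]
dx_c 7.3 dy_c 0.9 dz 1.0
front shift px [ 0.96 -0.53] cc 0.994
rear_r shift px [ 0.57 -0.47] cc 0.958
shortR shift px [ 0.93 -0.55] cc 0.994
```

View pics/l2.png

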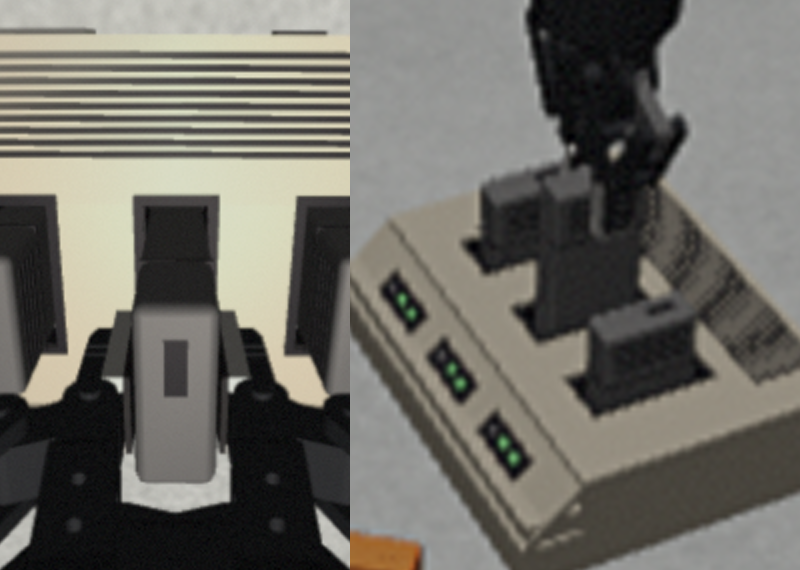

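>>> jog_arm:
  targets:
    - {"offset": [0, 0.001, -0.0015], "yaw": 0}
    - {"offset": [0, 0.001, -0.0015], "yaw": 0}
  grip_force: 20

```text
time_s: 5.93
eef_pos: [507.7, -148.8, 99.3]
ee_rot: [-0.523, 0.527, -0.478, 0.469]
force: [-1.1, 0.3, 5.3]
grip_width: 0.253
```

>>> jog_arm:
  targets:
    - {"offset": [0, 0, 0], "yaw": 0}
    - {"offset": [0, 0, 0], "yaw": 0}
    - {"offset": [0, 0, 0], "yaw": 0}
  fingers: 0.036

```text
time_s: 6.18
eef_pos: [507.7, -148.9, 99.2]
ee_rot: [-0.523, 0.528, -0.478, 0.469]
force: [0.1, 0.5, -0.6]
grip_width: 0.421
```

```bash
python3 -c "
from h import *
look('l3');shift('l3')"
```

```text
6.1833 [ 507.7 -148.9   99.2] 35.92 [ 0.1  0.5 -0.6] [-0.04  0.02 -0.  ]
dx_c 6.6 dy_c 0.7 dz 0.5
front shift px [ 0.93 -0.52] cc 0.995
rear_r shift px [ 0.58 -0.47] cc 0.959
shortR shift px [ 0.95 -0.55] cc 0.994
```

View pics/l3.png

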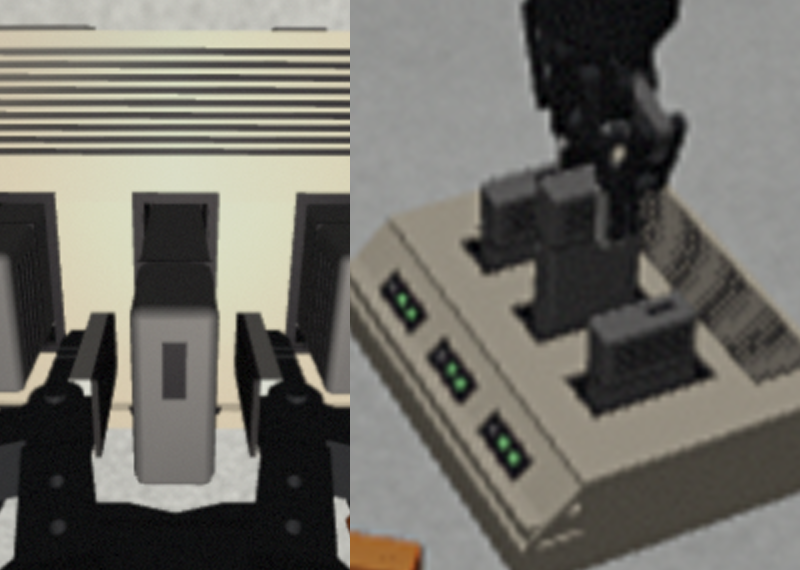

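```bash
cat >> h.py <<'E'
def rowx(row,z,s,c):
    T=camT(c,s); f=lambda a: proj(c2w((a[0],0,z),[500.0,-150.3,0.1007]),c,T)[0,1]-row
    return round(float(least_squares(f,[0.]).x[0]),1)
E
python3 - <<'E'
from h import *
s=ctrl.sense(); c=ctrl.capture('wrist')
im=cv2.resize(c['img'][:,:,::-1],None,fx=4,fy=4,interpolation=cv2.INTER_CUBIC)
cv2.imwrite('pics/l3w.png',im[660:1260,800:1200])
for r,z in ((171.5,62),(227.5,148),(316,148)): print(r,z,rowx(r,z,s,c))
s2=dict(s); s2['eef_pos']=np.array([499.06,-150.32,173.54]); s2['ee_rot']=np.array([-0.525,0.526,-0.474,0.472])
for r,z in ((148.3,62),(180,148),(242.5,148),(212,62)): print('w2',r,z,rowx(r,z,s2,c))
E
```

```text
171.5 62 37.8
227.5 148 33.8
316 148 -20.2
w2 148.3 62 34.8
w2 180 148 26.0
w2 242.5 148 -26.4
w2 212 62 -37.0
```

View pics/l3w.png

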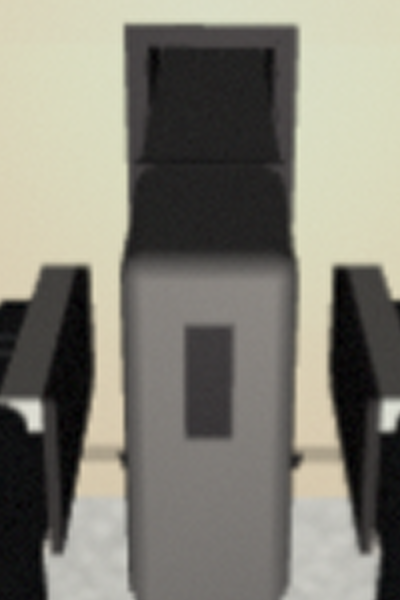

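>>> jog_arm:
  targets:
    - {"offset": [0, -0.005, -0.001], "yaw": 0}
    - {"offset": [0, -0.01, -0.001], "yaw": 0}
    - {"offset": [0, -0.01, -0.001], "yaw": 0}

```text
time_s: 6.58
eef_pos: [507.3, -149.3, 110.5]
ee_rot: [-0.523, 0.527, -0.477, 0.469]
force: [-0.4, -0.1, 0.5]
grip_width: 0.419
```

>>> jog_arm:
  targets:
    - {"offset": [0, 0, 0], "yaw": 0}
    - {"offset": [0, 0, 0], "yaw": 0}
    - {"offset": [0, 0, 0], "yaw": 0}
    - {"offset": [0, 0, 0], "yaw": 0}
  fingers: 0.0
  grip_force: 20

```text
time_s: 6.92
eef_pos: [507.6, -149.4, 111.0]
ee_rot: [-0.523, 0.527, -0.477, 0.47]
force: [-1.1, 1.1, 6.5]
grip_width: 0.254
```

>>> jog_arm:
  targets:
    - {"offset": [0, 0.0005, 0.0015], "yaw": 0}
    - {"offset": [0, 0.0005, 0.003], "yaw": 0}
    - {"offset": [0, 0.0005, 0.0045], "yaw": 0}

```text
time_s: 7.17
eef_pos: [510.9, -149.0, 111.2]
ee_rot: [-0.523, 0.528, -0.478, 0.469]
force: [-12.4, 0.9, 14.9]
grip_width: 0.252
```

```bash
python3 -c "
from h import *
look('l4');shift('l4')"
```

```text
7.1667 [ 510.9 -149.   111.2] 21.55 [-12.4   0.9  14.9] [ 0.08  2.23 -0.02]
dx_c 9.8 dy_c 0.3 dz 12.5
front shift px [ 0.96 -0.5 ] cc 0.993
rear_r shift px [ 0.57 -0.47] cc 0.959
shortR shift px [ 0.94 -0.55] cc 0.994
```

View pics/l4.png

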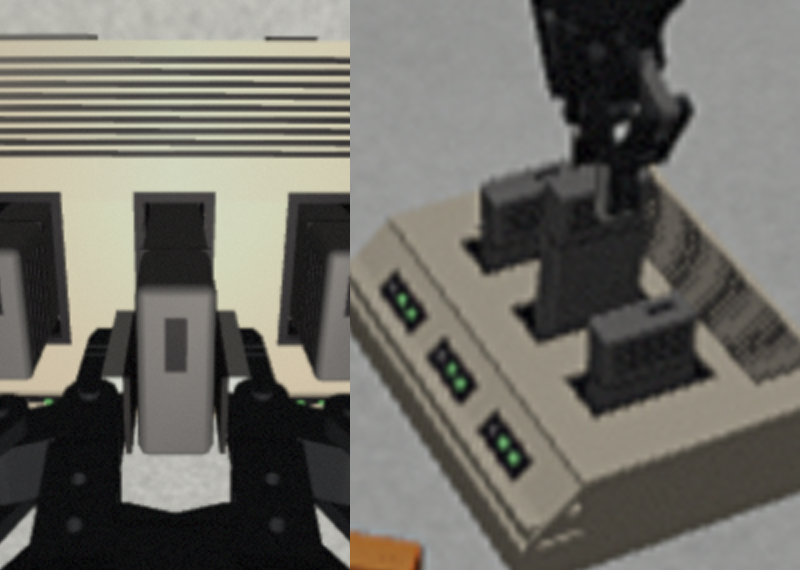

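>>> jog_arm:
  targets:
    - {"offset": [0, 0.001, 0.003], "yaw": 0}
    - {"offset": [0, 0.0007, 0.0045], "yaw": 0}
    - {"offset": [0, 0.0003, 0.006], "yaw": 0}
    - {"offset": [0, 0, 0.0075], "yaw": 0}

```text
time_s: 7.6
eef_pos: [517.4, -148.3, 111.6]
ee_rot: [-0.522, 0.529, -0.478, 0.468]
force: [-10.8, 0.2, 9.8]
grip_width: 0.251
```

```bash
python3 -c "
from h import *
look('l5');shift('l5')"
```

```text
7.6 [ 517.4 -148.3  111.6] 21.45 [-10.8   0.2   9.8] [-0.04  2.01  0.02]
dx_c 16.3 dy_c 0.3 dz 12.9
front shift px [ 1.02 -0.49] cc 0.987
rear_r shift px [ 0.59 -0.47] cc 0.959
shortR shift px [ 0.98 -0.57] cc 0.993
```

View pics/l5.png

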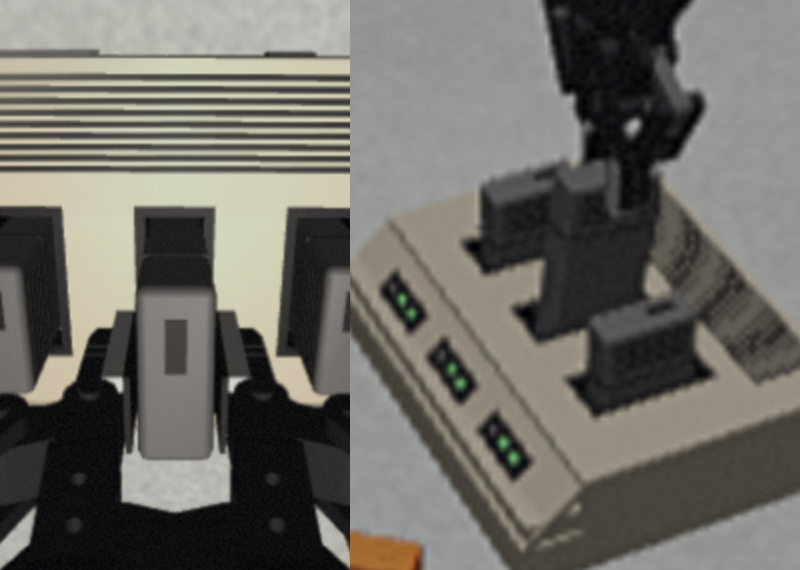

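>>> jog_arm:
  targets:
    - {"offset": [0, 0.002, -0.001], "yaw": 0}
    - {"offset": [0, 0.0018, -0.003], "yaw": 0}
    - {"offset": [0, 0.0015, -0.005], "yaw": 0}
    - {"offset": [0, 0.001, -0.007], "yaw": 0}
    - {"offset": [0, 0.0002, -0.009], "yaw": 0}
    - {"offset": [0, -0.0005, -0.011], "yaw": 0}

```text
time_s: 8.2
eef_pos: [508.2, -149.4, 112.7]
ee_rot: [-0.523, 0.528, -0.477, 0.47]
force: [8.0, 1.5, -2.3]
grip_width: 0.251
```

```bash
python3 -c "
from h import *
look('l6');shift('l6')"
```

```text
8.2 [ 508.2 -149.4  112.7] 21.46 [ 8.   1.5 -2.3] [ 0.33 -1.47 -0.06]
dx_c 7.0 dy_c 0.2 dz 14.0
front shift px [ 0.95 -0.54] cc 0.995
rear_r shift px [ 0.58 -0.47] cc 0.958
shortR shift px [ 0.95 -0.56] cc 0.994
```

View pics/l6.png

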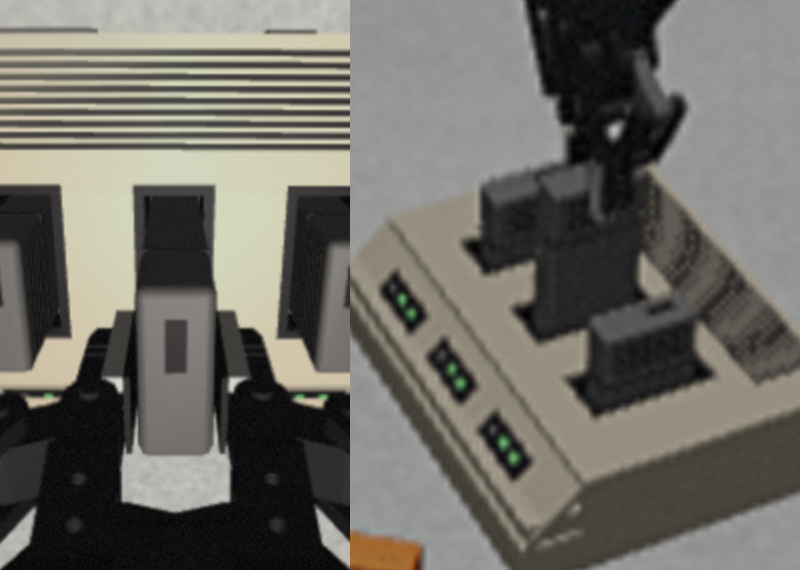

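>>> jog_arm:
  targets:
    - {"offset": [0, -0.0005, -0.003], "yaw": 0}
    - {"offset": [0, -0.001, -0.0045], "yaw": 0}
    - {"offset": [0, -0.0015, -0.006], "yaw": 0}
    - {"offset": [0, -0.002, -0.0075], "yaw": 0}
    - {"offset": [0, -0.0025, -0.009], "yaw": 0}
    - {"offset": [0, -0.003, -0.0105], "yaw": 0}

```text
time_s: 8.8
eef_pos: [498.3, -150.3, 115.5]
ee_rot: [-0.523, 0.527, -0.477, 0.47]
force: [6.3, 0.4, -5.0]
grip_width: 0.248
```

```bash
python3 -c "
from h import *
look('l7');shift('l7')"
```

```text
8.8 [ 498.3 -150.3  115.5] 21.21 [ 6.3  0.4 -5. ] [ 0.3  -1.25 -0.05]
dx_c -2.9 dy_c 0.3 dz 16.8
front shift px [ 0.84 -0.57] cc 0.993
rear_r shift px [ 0.57 -0.47] cc 0.959
shortR shift px [ 0.96 -0.57] cc 0.994
```

View pics/l7.png

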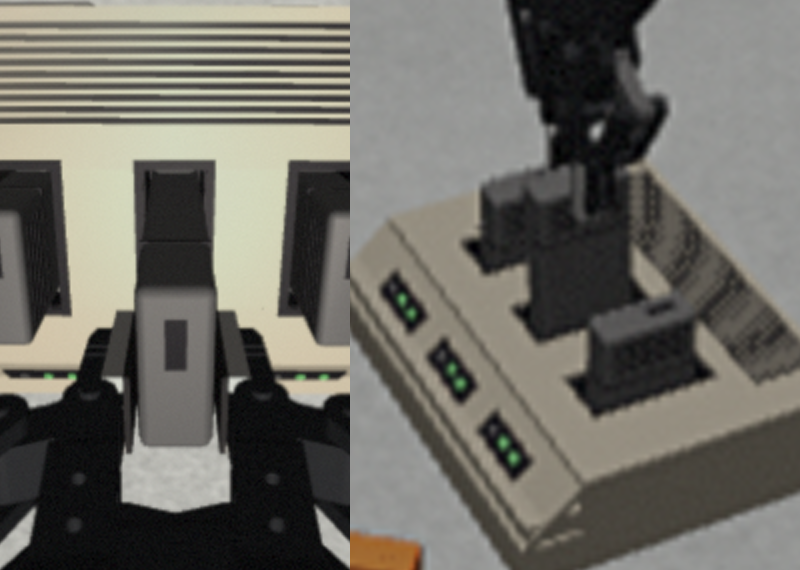

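>>> jog_arm:
  targets:
    - {"offset": [0, -0.001, -0.003], "yaw": 0}
    - {"offset": [0, -0.0015, -0.0045], "yaw": 0}
    - {"offset": [0, -0.0018, -0.006], "yaw": 0}
    - {"offset": [0, -0.002, -0.0075], "yaw": 0}
    - {"offset": [0, -0.0022, -0.009], "yaw": 0}
    - {"offset": [0, -0.0024, -0.0105], "yaw": 0}

```text
time_s: 9.4
eef_pos: [488.6, -151.1, 117.4]
ee_rot: [-0.524, 0.526, -0.477, 0.47]
force: [9.7, 0.1, -9.6]
grip_width: 0.253
```

```bash
python3 -c "
from h import *
look('l8');shift('l8')"
```

```text
9.4 [ 488.6 -151.1  117.4] 21.61 [ 9.7  0.1 -9.6] [ 0.25 -1.82  0.03]
dx_c -12.7 dy_c 0.5 dz 18.7
front shift px [ 0.79 -0.59] cc 0.985
rear_r shift px [ 0.59 -0.49] cc 0.96
shortR shift px [ 0.96 -0.55] cc 0.994
```

View pics/l8.png

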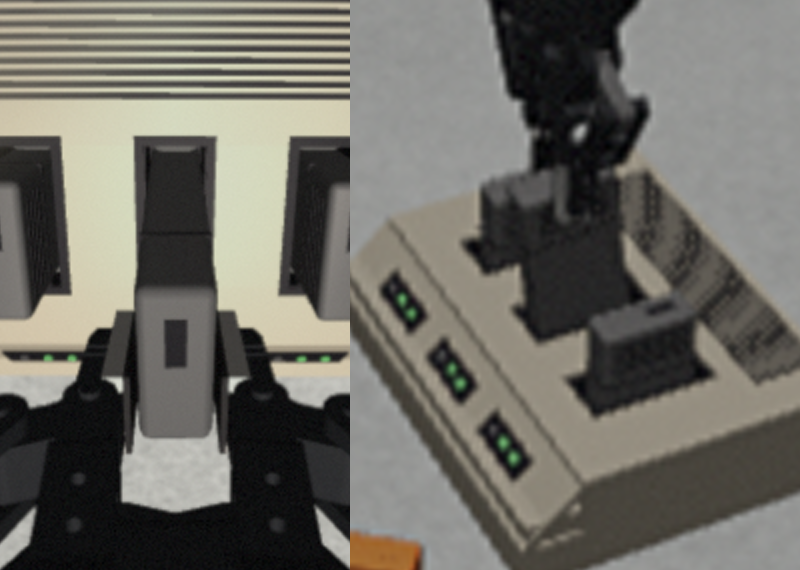

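>>> jog_arm:
  targets:
    - {"offset": [0, -0.0002, 0.002], "yaw": 0}
    - {"offset": [0, -0.0009, 0.004], "yaw": 0}
    - {"offset": [0, -0.0016, 0.006], "yaw": 0}
    - {"offset": [0, -0.0023, 0.008], "yaw": 0}
    - {"offset": [0, -0.003, 0.01], "yaw": 0}
    - {"offset": [0, -0.0036, 0.012], "yaw": 0}
    - {"offset": [0, -0.0042, 0.014], "yaw": 0}

```text
time_s: 10.08
eef_pos: [500.6, -149.4, 120.3]
ee_rot: [-0.523, 0.528, -0.478, 0.468]
force: [-6.1, -1.8, -2.2]
grip_width: 0.253
```

```bash
python3 -c "
from h import *
look('l9');shift('l9')"
```

```text
10.0833 [ 500.6 -149.4  120.3] 21.57 [-6.1 -1.8 -2.2] [-0.28  1.22  0.05]
dx_c -0.5 dy_c 1.0 dz 21.6
front shift px [ 0.88 -0.56] cc 0.995
rear_r shift px [ 0.58 -0.48] cc 0.958
shortR shift px [ 0.95 -0.56] cc 0.994
```

View pics/l9.png

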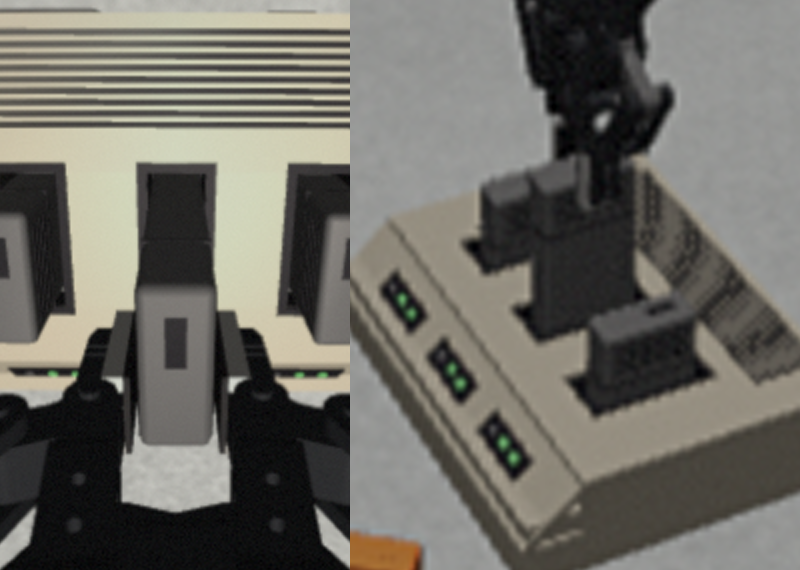

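>>> jog_arm:
  targets:
    - {"offset": [0.0005, -0.0012, 0.003], "yaw": 0}
    - {"offset": [0.0007, -0.0017, 0.005], "yaw": 0}
    - {"offset": [0.0007, -0.0022, 0.007], "yaw": 0}
    - {"offset": [0.0007, -0.0027, 0.009], "yaw": 0}
    - {"offset": [0.0007, -0.0031, 0.011], "yaw": 0}
    - {"offset": [0.0007, -0.0035, 0.013], "yaw": 0}
    - {"offset": [0.0007, -0.0038, 0.015], "yaw": 0}
    - {"offset": [0.0007, -0.004, 0.017], "yaw": 0}

```text
time_s: 10.85
eef_pos: [516.0, -148.1, 123.1]
ee_rot: [-0.522, 0.529, -0.48, 0.467]
force: [-9.6, -0.5, -1.3]
grip_width: 0.252
```

```bash
python3 -c "
from h import *
look('l10');shift('l10')"
```

```text
10.85 [ 516.  -148.1  123.1] 21.55 [-9.6 -0.5 -1.3] [-0.22  1.73 -0.02]
dx_c 14.9 dy_c 0.7 dz 24.4
front shift px [ 1.  -0.5] cc 0.99
rear_r shift px [ 0.59 -0.47] cc 0.958
shortR shift px [ 0.98 -0.55] cc 0.993
```

View pics/l10.png

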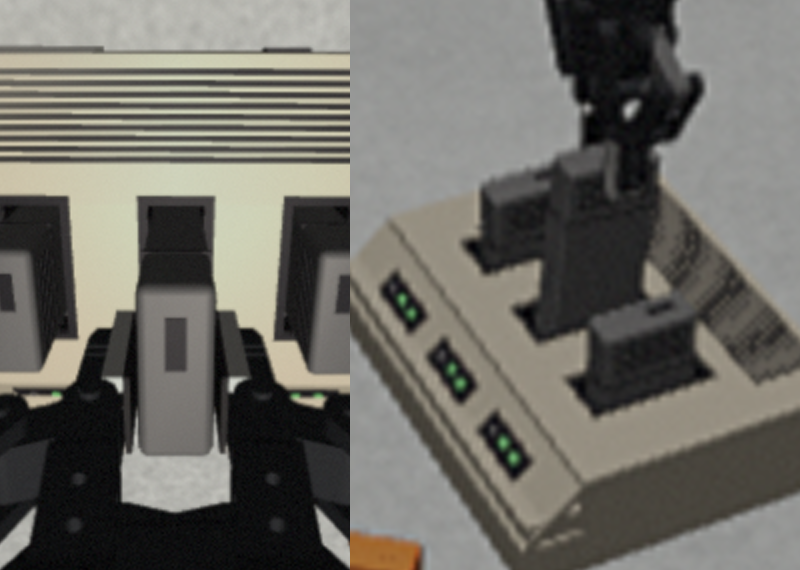

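>>> jog_arm:
  targets:
    - {"offset": [0.0005, -0.0004, -0.002], "yaw": 0}
    - {"offset": [0.0005, -0.0011, -0.004], "yaw": 0}
    - {"offset": [0.0005, -0.0018, -0.006], "yaw": 0}
    - {"offset": [0.0005, -0.0025, -0.008], "yaw": 0}
    - {"offset": [0.0005, -0.0032, -0.01], "yaw": 0}
    - {"offset": [0.0005, -0.0038, -0.012], "yaw": 0}
    - {"offset": [0.0005, -0.0044, -0.014], "yaw": 0}

```text
time_s: 11.53
eef_pos: [502.2, -149.9, 127.4]
ee_rot: [-0.522, 0.528, -0.48, 0.467]
force: [5.5, 0.7, -11.4]
grip_width: 0.252
```

```bash
python3 -c "
from h import *
look('l11');shift('l11')"
```

```text
11.5333 [ 502.2 -149.9  127.4] 21.5 [  5.5   0.7 -11.4] [ 0.1  -1.    0.04]
dx_c 1.0 dy_c 0.3 dz 28.7
front shift px [ 0.9  -0.55] cc 0.995
rear_r shift px [ 0.59 -0.5 ] cc 0.96
shortR shift px [ 0.94 -0.55] cc 0.994
```

>>> jog_arm:
  targets:
    - {"offset": [0, 0, -0.003], "yaw": 0}
    - {"offset": [0, -0.0003, -0.005], "yaw": 0}
    - {"offset": [0, -0.0007, -0.007], "yaw": 0}
    - {"offset": [0, -0.0011, -0.009], "yaw": 0}
    - {"offset": [0, -0.0014, -0.011], "yaw": 0}
    - {"offset": [0, -0.0016, -0.013], "yaw": 0}
    - {"offset": [0, -0.0017, -0.0145], "yaw": 0}

```text
time_s: 12.22
eef_pos: [488.1, -151.7, 130.3]
ee_rot: [-0.522, 0.528, -0.479, 0.467]
force: [5.4, 1.7, -7.7]
grip_width: 0.25
```

```bash
python3 -c "
from h import *
look('l12');shift('l12')"
```

```text
12.2167 [ 488.1 -151.7  130.3] 21.35 [ 5.4  1.7 -7.7] [ 0.23 -1.17  0.  ]
dx_c -13.1 dy_c -0.0 dz 31.6
front shift px [ 0.8  -0.57] cc 0.987
rear_r shift px [ 0.58 -0.47] cc 0.958
shortR shift px [ 0.95 -0.56] cc 0.994
```

View pics/l12.png

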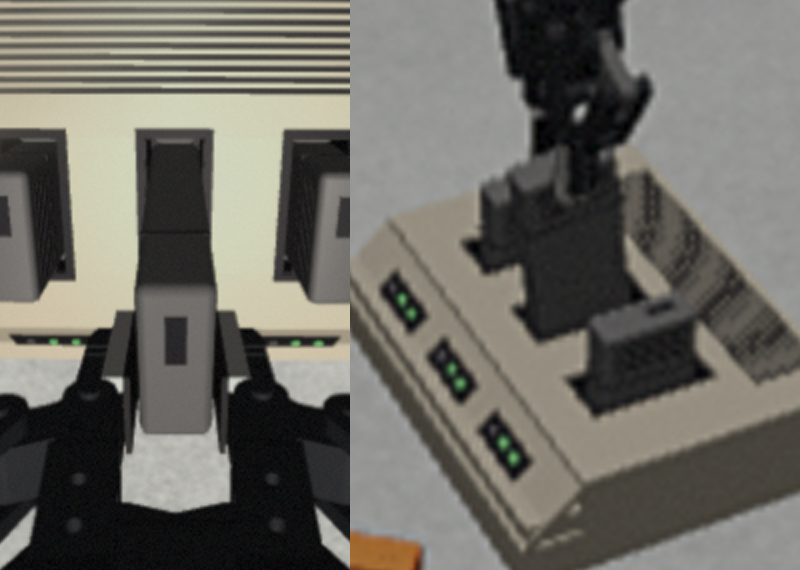

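>>> jog_arm:
  targets:
    - {"offset": [0, -0.0004, 0.002], "yaw": 0}
    - {"offset": [0, -0.0011, 0.004], "yaw": 0}
    - {"offset": [0, -0.0018, 0.006], "yaw": 0}
    - {"offset": [0, -0.0025, 0.008], "yaw": 0}
    - {"offset": [0, -0.0031, 0.01], "yaw": 0}
    - {"offset": [0, -0.0036, 0.012], "yaw": 0}
    - {"offset": [0, -0.004, 0.014], "yaw": 0}
    - {"offset": [0, -0.0044, 0.016], "yaw": 0}

```text
time_s: 12.98
eef_pos: [503.7, -150.0, 134.5]
ee_rot: [-0.522, 0.529, -0.48, 0.467]
force: [-5.6, 0.1, -7.1]
grip_width: 0.249
```

```bash
python3 -c "
from h import *
look('l13');shift('l13')"
```

```text
12.9833 [ 503.7 -150.   134.5] 21.24 [-5.6  0.1 -7.1] [0.   1.04 0.03]
dx_c 2.5 dy_c 0.0 dz 35.8
front shift px [ 0.92 -0.54] cc 0.995
rear_r shift px [ 0.58 -0.47] cc 0.958
shortR shift px [ 0.95 -0.56] cc 0.994
```

View pics/l13.png

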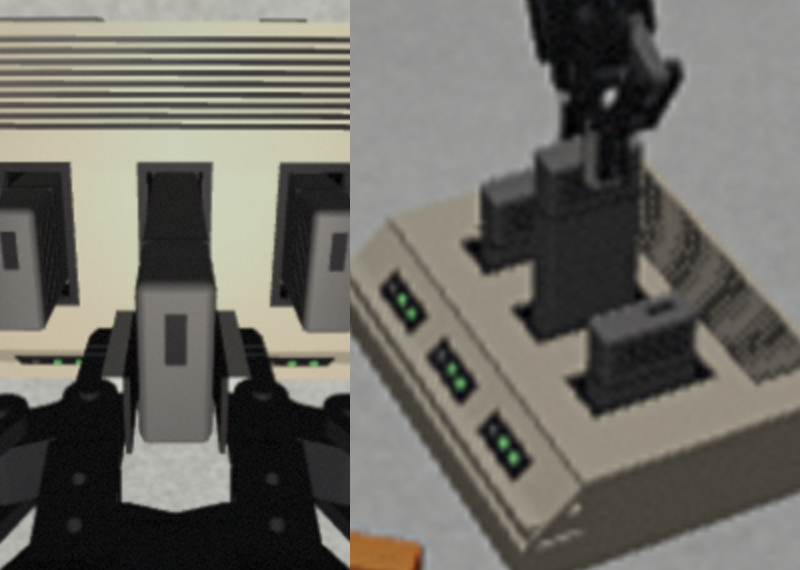

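>>> jog_arm:
  targets:
    - {"offset": [0, -0.001, 0.003], "yaw": 0}
    - {"offset": [0, -0.0015, 0.005], "yaw": 0}
    - {"offset": [0, -0.002, 0.007], "yaw": 0}
    - {"offset": [0, -0.0024, 0.009], "yaw": 0}
    - {"offset": [0, -0.0027, 0.011], "yaw": 0}
    - {"offset": [0, -0.003, 0.0125], "yaw": 0}

```text
time_s: 13.58
eef_pos: [517.3, -148.9, 138.1]
ee_rot: [-0.522, 0.528, -0.479, 0.468]
force: [-1.5, 0.3, -1.6]
grip_width: 0.252
```

```bash
python3 -c "
from h import *
look('l14');shift('l14')"
```

```text
13.5833 [ 517.3 -148.9  138.1] 21.5 [-1.5  0.3 -1.6] [-0.06  0.52  0.02]
dx_c 16.2 dy_c -0.3 dz 39.4
front shift px [ 0.98 -0.5 ] cc 0.992
rear_r shift px [ 0.58 -0.47] cc 0.958
shortR shift px [ 0.97 -0.55] cc 0.994
```

View pics/l14.png

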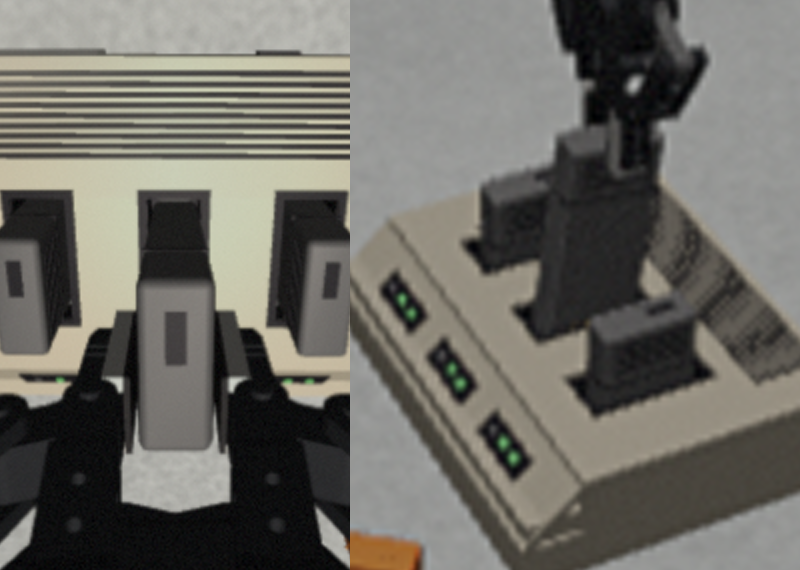

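>>> jog_arm:
  targets:
    - {"offset": [0, -0.0005, -0.002], "yaw": 0}
    - {"offset": [0, -0.001, -0.004], "yaw": 0}
    - {"offset": [0, -0.0015, -0.006], "yaw": 0}
    - {"offset": [0, -0.002, -0.008], "yaw": 0}
    - {"offset": [0, -0.0022, -0.01], "yaw": 0}
    - {"offset": [0, -0.0024, -0.012], "yaw": 0}
    - {"offset": [0, -0.0026, -0.0135], "yaw": 0}

```text
time_s: 14.27
eef_pos: [503.9, -150.4, 141.0]
ee_rot: [-0.523, 0.528, -0.479, 0.468]
force: [1.9, -0.2, -1.8]
grip_width: 0.25
```

```bash
python3 -c "
from h import *
look('l15');shift('l15')"
```

```text
14.2667 [ 503.9 -150.4  141. ] 21.38 [ 1.9 -0.2 -1.8] [ 0.04 -0.55 -0.02]
dx_c 2.7 dy_c -0.4 dz 42.3
front shift px [ 0.83 -0.57] cc 0.992
rear_r shift px [ 0.59 -0.47] cc 0.958
shortR shift px [ 0.93 -0.55] cc 0.994
```

View pics/l15.png

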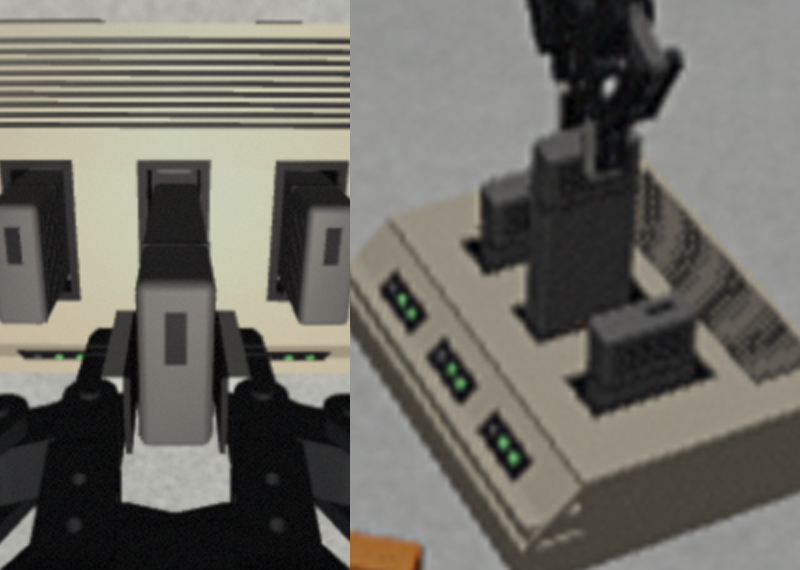

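>>> jog_arm:
  targets:
    - {"offset": [0, 0, -0.002], "yaw": 0}
    - {"offset": [0, 0, -0.004], "yaw": 0}
    - {"offset": [0, 0, -0.0055], "yaw": 0}

```text
time_s: 14.62
eef_pos: [498.2, -151.0, 141.1]
ee_rot: [-0.522, 0.528, -0.479, 0.468]
force: [2.0, 0.4, -3.0]
grip_width: 0.247
```

```bash
cat >> h.py <<'E'
def tilt(k):
    # near (-y) face vertical edges of the tall pack in side image: overlay of hypotheses
    c=ctrl.capture('side'); T=np.array(c['T']); im=cv2.resize(c['img'][:,:,::-1],None,fx=8,fy=8,interpolation=cv2.INTER_CUBIC)
    cv2.imwrite(f'pics/{k}.png',im[1150:1750,1950:2550])
E
python3 -c "
from h import *
look('l16');shift('l16');tilt('t16')"
```

```text
14.6167 [ 498.2 -151.   141.1] 21.1 [ 2.   0.4 -3. ] [ 0.11 -0.51 -0.05]
dx_c -3.0 dy_c -0.4 dz 42.4
front shift px [ 0.82 -0.6 ] cc 0.989
rear_r shift px [ 0.57 -0.47] cc 0.958
shortR shift px [ 0.96 -0.55] cc 0.994
```

View pics/t16.png

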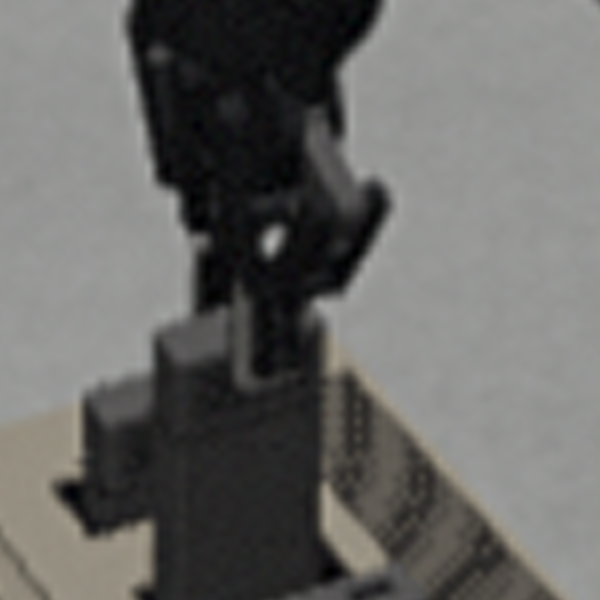

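View pics/l16.png

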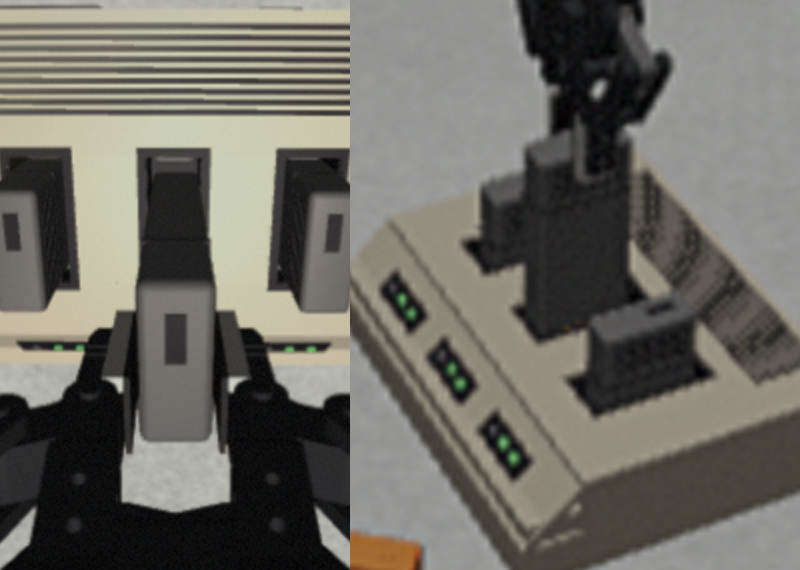

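Run:
```python
from h import *
def edge(img,u0,u1,v0,v1,sign):
    g=cv2.GaussianBlur(cv2.cvtColor(img,cv2.COLOR_RGB2GRAY).astype(np.float32),(0,0),0.7)
    out=[]
    for v in range(v0,v1):
        d=sign*np.diff(g[v,u0:u1]); 
        d=np.clip(d,0,None); i=int(d.argmax()); a,b=max(i-1,0),i+2; 
        if d[i]<4: continue
        out.append((v,u0+.5+(np.arange(len(d))[a:b]*d[a:b]).sum()/d[a:b].sum(),d[i]))
    return np.array(out)
a=cv2.cvtColor(cv2.imread('pics/s3.png'),cv2.COLOR_BGR2RGB); b=np.load('l16_side.npy')
for nm,im,L,Rr in (('s3',a,(258,270,198,220),(278,290,196,216)),('l16',b,(258,270,192,218),(278,290,192,215))):
    for n,(u0,u1,v0,v1),sg in (('L',L,-1),('R',Rr,1)):
        e=edge(im,u0,u1,v0,v1,sg); p=np.polyfit(e[:,0],e[:,1],1); r=e[:,1]-np.polyval(p,e[:,0]); k=abs(r)<1; p=np.polyfit(e[k,0],e[k,1],1); print(nm,n,'slope du/dv',p[0].round(4),'n',k.sum(),'rms',r[k].std().round(2)); print(e[:,1].round(1))
```

```text
s3 L slope du/dv -0.4415 n 12 rms 0.58
[268.1 268.2 268.1 268.1 268.1 268.2 263.6 263.3 263.3 263.2 263.2 263.2
 263.2 263.2 262.6 259.  259.4 259.7]
s3 R slope du/dv -0.1265 n 17 rms 0.47
[286.4 285.7 285.6 285.6 285.5 284.7 284.6 284.6 284.5 284.3 283.7 283.6
 283.7 283.7 283.7 283.7 283.8 284.5 285.5 285.7]
l16 L slope du/dv 0.0471 n 8 rms 0.21
[262.4 262.3 261.8 261.6 261.5 258.9 258.8 258.9 259.3 258.9 258.7 258.6
 262.7 262.6 262.5 262.4 262.4 262.4 262.4 262.4 262.3 260.4]
l16 R slope du/dv 0.0022 n 19 rms 0.31
[288.1 283.5 283.5 283.5 283.5 283.5 283.5 283.5 283.3 283.2 283.1 283.1
 283.1 283.1 283.1 283.3 283.3 283.4 283.6 284.4 285.2 285.6 286.4]
```

>>> jog_arm:
  targets:
    - {"offset": [0, 0, 0], "yaw": 0}
    - {"offset": [0, -0.003, 0.001], "yaw": 0}
    - {"offset": [0, -0.006, 0.002], "yaw": 0}
    - {"offset": [0, -0.009, 0.002], "yaw": 0}
    - {"offset": [0, -0.012, 0.002], "yaw": 0}
    - {"offset": [0, -0.015, 0.002], "yaw": 0}
    - {"offset": [0, -0.018, 0.002], "yaw": 0}
    - {"offset": [0, -0.021, 0.002], "yaw": 0}
  grip_force: 35

```text
time_s: 15.43
eef_pos: [500.5, -150.9, 162.3]
ee_rot: [-0.522, 0.528, -0.479, 0.468]
force: [-0.8, -0.4, -3.9]
grip_width: 0.247
```

```bash
python3 -c "
from h import *
look('l17');shift('l17')"
```

```text
15.4333 [ 500.5 -150.9  162.3] 21.1 [-0.8 -0.4 -3.9] [0.04 0.01 0.01]
dx_c -0.7 dy_c -0.5 dz 63.6
front shift px [ 0.85 -0.54] cc 0.992
rear_r shift px [ 0.58 -0.5 ] cc 0.96
shortR shift px [ 0.99 -0.5 ] cc 0.991
```

View pics/l17.png

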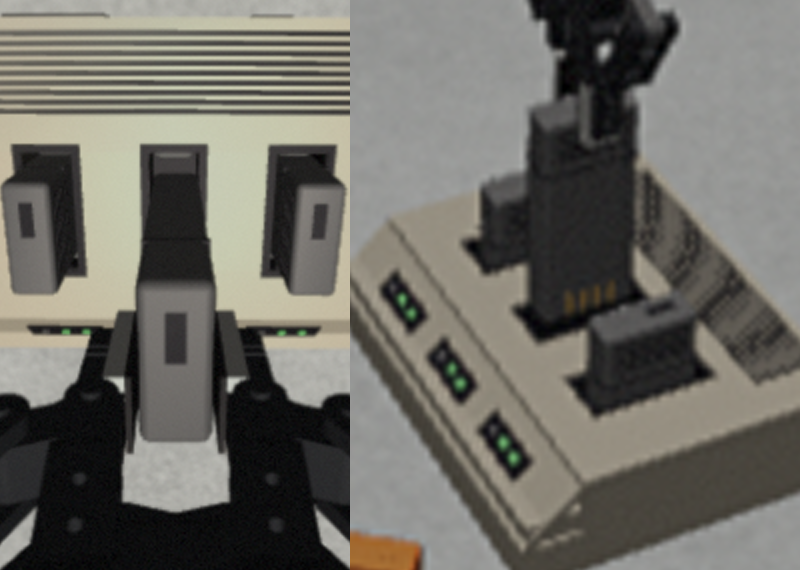

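>>> jog_arm:
  targets:
    - {"offset": [0, -0.003, 0.001], "yaw": 0}
    - {"offset": [0, -0.006, 0.002], "yaw": 0}
    - {"offset": [0, -0.009, 0.0025], "yaw": 0}
    - {"offset": [0, -0.012, 0.003], "yaw": 0}
    - {"offset": [0, -0.015, 0.003], "yaw": 0}
    - {"offset": [0, -0.015, 0.003], "yaw": 0}
    - {"offset": [0, -0.015, 0.003], "yaw": 0}

```text
time_s: 16.12
eef_pos: [504.0, -150.8, 177.6]
ee_rot: [-0.522, 0.528, -0.479, 0.468]
force: [-0.5, -0.7, -3.0]
grip_width: 0.239
```

```bash
python3 -c "
from h import *
look('l18');shift('l18')
s=ctrl.sense(); c=ctrl.capture('wrist'); im=cv2.resize(c['img'][:,:,::-1],None,fx=4,fy=4,interpolation=cv2.INTER_CUBIC); cv2.imwrite('pics/w18.png',im[600:1200,700:1300])
c=ctrl.capture('side'); im=cv2.resize(c['img'][:,:,::-1],None,fx=8,fy=8,interpolation=cv2.INTER_CUBIC); cv2.imwrite('pics/s18.png',im[1380:1980,2000:2500])
"
```

```text
16.1167 [ 504.  -150.8  177.6] 20.44 [-0.5 -0.7 -3. ] [ 0.06 -0.02  0.01]
dx_c 2.8 dy_c -0.8 dz 78.9
front shift px [ 0.96 -0.48] cc 0.972
rear_r shift px [ 0.57 -0.47] cc 0.958
shortR shift px [ 0.99 -0.52] cc 0.983
```

View pics/w18.png

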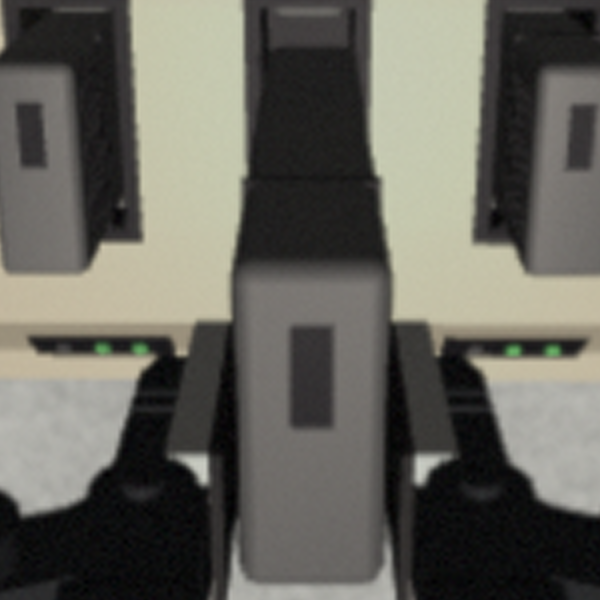

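View pics/s18.png

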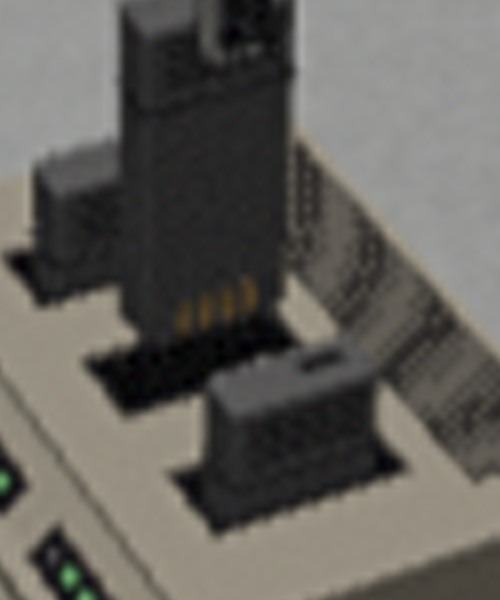

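Run:
```python
from h import *
s=ctrl.sense(); cw=ctrl.capture('wrist'); Tw=camT(cw,s); cs=ctrl.capture('side'); Ts=np.array(cs['T'])
ch=[503.0,-150.0,0.1007]
def pt(P,p): # p: x (charger), ztop-centre.., theta lean; P local about pack foot centre
    x,z,th=p; a=np.array(P,float); return c2w((x+a[0]*np.cos(th)+a[2]*np.sin(th),a[1]+p_y,z-a[0]*np.sin(th)+a[2]*np.cos(th)),ch)
W=[((26.2,0,128),215.9),((-26.6,0,128),295.1),((26,0,1),160.9)]
for p_y in (-1,):
    f=lambda p:[proj(pt(P,p),cw,Tw)[0,1]-r for P,r in W]
    r=least_squares(f,[0,87,0]); print('wrist fit x,foot z,lean deg',r.x[:2].round(1),np.degrees(r.x[2]).round(2),r.cost)
    for z in (82,87,92):
        for th in (0,): print(z,[ (proj(pt(P,(r.x[0],z,th)),cs,Ts)[0]*8-[2000,1380]).round() for P in ((-27,-11,0),(27,-11,0),(-27,-11,128))])
    # foot z with lean fixed to 0
    g=lambda p:[proj(pt(P,(p[0],p[1],0)),cw,Tw)[0,1]-r for P,r in W]
    q=least_squares(g,[0,87]); print('lean0',q.x,q.fun)
# width based: top rear edge width px
    print(proj(pt((26.2,11,128),r.x),cw,Tw)-proj(pt((26.2,-11,128),r.x),cw,Tw),(390-237)/4, proj(pt((26,11,0),r.x),cw,Tw)-proj(pt((26,-11,0),r.x),cw,Tw),(360-265)/4)
```

```text
wrist fit x,foot z,lean deg [-0.2 81.6] -0.28 1.6155871338926322e-26
82 [array([139., 352.]), array([285., 306.]), array([141.,  31.])]
87 [array([139., 340.]), array([285., 294.]), array([142.,  18.])]
92 [array([140., 328.]), array([286., 283.]), array([142.,   4.])]
lean0 [-0.49967764 81.98287863] [-0.33597181  0.15443603  0.3700843 ]
[[-41.10330667  -0.22713548]] 38.25 [[-22.20454952  -0.10523618]] 23.75
```

>>> jog_arm:
  targets:
    - {"offset": [0, -0.0013, 0], "yaw": 0}
    - {"offset": [0, -0.0025, 0], "yaw": 0}
    - {"offset": [0, -0.0025, 0], "yaw": 0}
    - {"offset": [0, -0.0025, 0], "yaw": 0}
    - {"offset": [0, -0.0025, 0], "yaw": 0}
    - {"offset": [0, -0.0025, 0], "yaw": 0}

```text
time_s: 16.92
eef_pos: [504.0, -150.7, 179.9]
ee_rot: [-0.522, 0.528, -0.479, 0.468]
force: [0.1, 0.0, -2.7]
grip_width: 0.244
```

Run:
```python
from h import *
look('l19');shift('l19')
s,c=cap('side','side_end.png'); s,t=cap('top','top_end.png')
cv2.imwrite('pics/end.png',cv2.resize(np.hstack([c['img'][100:350,150:450],t['img'][100:350,200:450]])[:,:,::-1],None,fx=1.4,fy=1.4))
# bystander shifts vs start
for n,img in (('side',c['img']),('top',t['img'])):
    a=cv2.cvtColor(cv2.imread(f'pics/{n}0.png'),cv2.COLOR_BGR2GRAY).astype(int); b=cv2.cvtColor(img,cv2.COLOR_RGB2GRAY).astype(int)
    d=(abs(a-b)>30).astype(np.uint8); k=cv2.connectedComponentsWithStats(d)[2]; print(n,[r.tolist() for r in k[1:] if r[4]>12])
```

```text
16.9167 [ 504.  -150.7  179.9] 20.85 [ 0.1  0.  -2.7] [0.05 0.01 0.01]
dx_c 2.7 dy_c -0.7 dz 81.2
front shift px [ 0.97 -0.5 ] cc 0.973
rear_r shift px [ 0.59 -0.49] cc 0.96
shortR shift px [ 0.96 -0.51] cc 0.982
side [[39, 0, 164, 318, 18911], [146, 0, 7, 8, 24], [143, 0, 161, 214, 9651], [291, 53, 6, 6, 18], [73, 123, 17, 14, 52], [20, 168, 7, 30, 117], [26, 173, 29, 33, 427], [36, 176, 38, 14, 209], [252, 193, 3, 12, 14], [37, 196, 37, 28, 442], [249, 204, 6, 8, 15], [296, 205, 26, 28, 164], [224, 209, 39, 66, 435], [263, 208, 4, 8, 23], [259, 216, 7, 10, 17], [270, 216, 7, 5, 13], [302, 216, 8, 8, 15], [265, 218, 6, 5, 14], [274, 222, 5, 9, 21], [270, 232, 7, 8, 19], [326, 234, 3, 16, 23], [252, 238, 13, 15, 66], [264, 239, 8, 11, 14]]
top [[284, 132, 13, 21, 64], [292, 134, 20, 20, 283], [334, 148, 8, 14, 21], [286, 155, 21, 16, 130], [334, 157, 13, 24, 88], [311, 163, 23, 23, 107], [270, 171, 13, 12, 95], [284, 170, 20, 10, 83], [299, 171, 14, 7, 43], [272, 182, 21, 13, 100], [291, 183, 12, 24, 191], [310, 184, 13, 21, 196], [228, 187, 45, 71, 864], [302, 190, 16, 28, 187], [272, 193, 11, 16, 70], [293, 219, 12, 4, 34], [273, 221, 13, 5, 49], [302, 221, 7, 5, 18], [300, 228, 5, 4, 14], [138, 230, 100, 135, 2300], [261, 231, 71, 38, 421], [337, 237, 4, 10, 20], [131, 241, 19, 29, 87], [290, 240, 10, 19, 64], [338, 251, 4, 6, 16], [231, 256, 44, 41, 1137], [221, 259, 6, 4, 13], [343, 266, 5, 27, 39], [275, 274, 233, 110, 2818], [215, 279, 45, 55, 348], [467, 293, 45, 47, 613], [268, 296, 14, 43, 308], [263, 310, 6, 23, 91], [258, 339, 13, 17, 119], [455, 340, 15, 3, 34], [502, 344, 10, 3, 15], [438, 346, 12, 5, 43], [224, 348, 5, 17, 43], [276, 360, 15, 24, 215], [356, 362, 6, 22, 55]]
```

View pics/end.png

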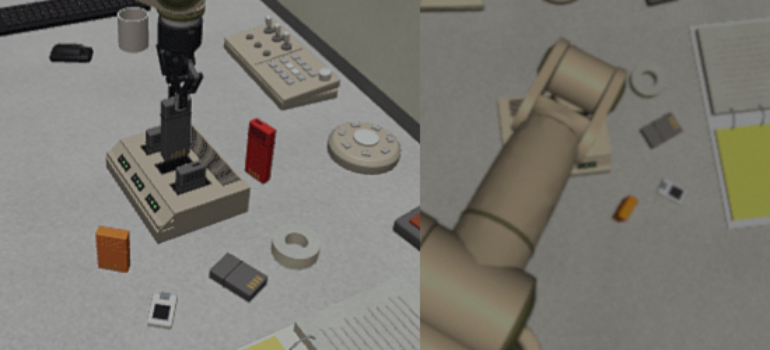

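View pics/l19.png

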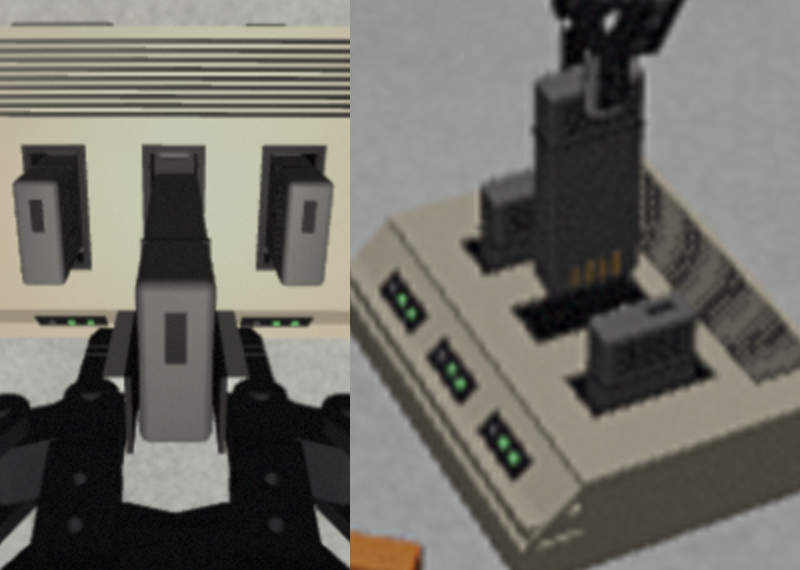

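```bash
python3 -c "
from rig import ctrl
print(ctrl.finish_job())"
```

```text
the job is handed in; nothing more can be done
None
```

The tall pack is free of the charger and held upright in the gripper above its bay, with its contacts visible. I rocked it along its wide side about 8° each way through four swings plus a short lean back to upright. The nubs let go during the fourth swing, and I then lifted it clear and handed the job in at about 17 s.

**Last checks**
- **Grip:** the wrist carries about 3 N, which fits the pack's weight, with almost no moment and the grip at 35 N. The lean is within about 1°.
- **Foot height:** my estimates of the foot's height over the charger's top disagree: about 28 mm from the arm's position, about 25 mm from the side picture and about 22 mm from the wrist picture. All three fall within the two to three centimetres you asked for.
- **Surroundings:** the short packs are still in their bays, and the side picture shows no change in the bystanders it can see. The top picture is mostly hidden by the arm.

**What went wrong**
- **Charger moved:** it slid about 3 mm towards its rear during the first push, when I was lifting at the same time. I did not push it back. It showed no further movement or lifting after I re-gripped higher with a lighter grip.
- **First grasp missed:** the fingers closed on air just above the pack because the fingertips sat higher than the stated tool data. I opened them, went about 35 mm lower and gripped the pack without touching anything else.

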